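Gauge and sort turned bushings on the bench caliper

ROBOT

A 6-joint arm with a two-finger parallel gripper is mounted at the origin on a cart in front of the work surface, level with it; the furniture and walls round the work are solid. World frame = base frame: x ahead of the robot, y to its left, z up, the work surface at z = 0. Lengths are in mm, angles in degrees, forces in N, time in s.
With the tool pointing down it reaches from about 350 to 850 mm from the base axis. Payload 8.1 kg.
Tool frame: the origin (TCP) lies midway between the tips of the shut fingers; the grasp point (between the pads) lies 19 mm behind it; z points along the fingers, y is the line along which they close (so a half turn about z gives the same grasp; the last joint's range is limited). The gripper opens to 85 mm and grips with 20 to 120 N. Pads are 22 mm wide; open, the fingers measure 114 mm over their backs; the gripper's body (76 mm by 85 mm) begins 54 mm behind the grasp point. The pads swing forward as they close: fully open they stand 13 mm farther back than shut.
Start: joints at [69.821, 7.471, 85.268, -0, 87.261, -4.893], TCP at [158.165, 578.782, 231.292] pointing down, gripper open.
Joint ranges: [-169.43, 169.43], [-51.17, 129.36], [1.28, 143.12], [-76.62, 256.62], [0, 156.53], [-152.29, 152.29]. Speed limits (degrees/s): [136.94, 136.94, 159.86, 180, 180, 180].

INTERFACE

Orientations are given as [roll, pitch, yaw] about the fixed x, y, z axes, in that order (R = Rz(yaw) Ry(pitch) Rx(roll)).
In Python, from bench import sense, snapshot, camera_params, hand_in, masks_of, pinpoint gives the robot as it stands.
- The arm moves only by the tool step_arm, never from a script. Its argument "targets" is a list of rows, each an object with "angular": the turn, a rotation vector about the tool's x, y, z scaled (see below), a list of three; "dp": the shift along the tool's x, y, z scaled (see below), a list of three; "fingers": the closure, from 0 (fully open) to 1 (shut). A call has exactly 8 rows; each row is the pose to reach, as a shift and turn from the pose commanded when the call began, along the tool's axes at that moment, turning the shorter way round; what a row does not reach only later rows make up. The controller multiplies each number of a shift by 0.2 m and each number of a turn by 180 degrees. A row lasts 1/8 s, in which the tool goes at most 62.5 mm and 10.7 degrees, less where a joint would pass 70% of its speed; a pose out of reach is approached as far as the arm can. A call with a number of a shift or a turn outside -1 to 1 is refused whole. A call with a gripper value outside its range is refused whole. The fingers move at their own pace and stop on an object; "newtons" is the grip in N (left out, the last holds). Time passes only in rows, so rows that repeat a pose let the fingers close, or fill a call up. It gives the time, the measured TCP pose, the force, the opening and the grip force at its end, in the units of the state.
- sense(): the state, without advancing time (a new reading comes with each control period).
- snapshot(name): name is "scene" or "top" or "wrist"; returns the picture (420x560x3 uint8, blue, green, red); there is no depth.
- camera_params(name): a dict with "vfov" (degrees; the focal length in pixels is half the picture's height over the tangent of half this angle, whatever the lens; pixels are square), "cx", "cy" (the principal point, pixels), "R" (3x3) and "t" (3): a world point X has camera coordinates R X + t. Camera axes: x right, y down, z forward; pixel columns grow to the right and rows downward; lengths in mm; the calibration is good to about 2 mm. The wrist camera is an equidistant fisheye: a pixel r from the principal point sees the ray r / f radians off the axis. A picture is of the moment at which its call begins: read the wrist's pose just before it. camera_params takes no time and is no camera call; for the wrist camera it gives the pose at the moment of the call.
- hand_in(): hands the job in; it is judged then, once.
Trained networks look in the newest picture that a camera, given by its name, has taken for a name from the list of things; names that differ only in an ending like _2 or _b are one class to them, and where a whole thing is asked for, a point or a joint stands for the part that bears it (a point fixed in the world has none). Each returns a list of dicts, best first, with "conf" (0 to 1); they miss things now and then, are a little off and sometimes report something else, mostly with a low value. They report only what shows in the picture. A call takes as long as a camera call. They do not tell look-alikes from the thing itself.
- masks_of(camera, label): "pixels" (420x560 bool, what is visible of it) and "at" ([column, row] in pixels, amid what is visible of it).
- pinpoint(camera, label): "at" ([column, row] in pixels: a listed point, or the origin of a listed thing).
The state is a dict: "time": time; "joint_pos": joint angles; "qd": joint speeds; "joint_efforts": joint torques, N m; "tool_pos": TCP position; "tcp_rot": TCP orientation; "ft_force": force on the tool from outside, world axes, zero at the start; "wrist_torque": the same for the moment, N m; "finger_gap": finger opening in mm; "grip_force": force on a finger pad.
Only numpy, scipy, OpenCV 4.12 (cv2) and the standard library are available. Lean on these libraries where they do the work, as an engineer would, in place of code of your own. Each camera call takes 0.05 s, during which the arm holds its last target. There are 200 camera calls.

TASK

Check the turned bushings on the bench caliper one after another (its jaw starts nearly shut), from the smallest flange to the largest: stand the bushing on the base between the jaws, pull the black knob so that the jaw closes on the flange, and keep pulling until the knob's rod is about 12 mm out of its spring barrel (first dark ring showing, never the second), holding it there for a full second. Then open the jaw and stand the bushing upright in the tray, flanges under 40 mm in the compartment nearest the robot, those over 40 mm in the far one. Finish with the jaw left wide open (more than 60 mm), the knob sprung back, and the spray can, tin and mug untouched.

Things in the scene. Friction and masses are not known exactly. Their poses are not given: they have to be found in the camera images.
- caliper: bench caliper screwed to the bench: grey base 240 x 150 x 10 mm spanning x -65..175, y -50..100 mm; steel anvil block 50 mm wide, top 26 mm above the bench; beam along the +y side. Origin: bench level below the middle of the anvil's measuring face; x towards the sliding jaw, z up. Parts stand on the base (z 10 mm) at y near 0. A long black line at x = 40 mm marks the 40 mm limit
- jaw: sliding jaw facing the anvil: 50 mm wide, 18 mm thick, top 26 mm above the bench; an arm joins it to a saddle on the beam with a spring barrel (x 1..62, y 53..87 mm in this frame, top 50 mm above the bench). Axes as the caliper's; origin at bench level below the middle of the jaw's measuring face. Slides with about 1.2 N of friction and stays where left
- jaw_gap (a joint): gap between anvil and jaw faces in m: 0 shut, 0.09 fully open
- pull_out (a joint): how far the knob's rod is drawn out of the spring barrel, m: 0 in (returns by itself), stop at 0.025; out is towards the anvil (caliper -x). 2 N to start, 0.5 N more per mm. Pulling first slides the jaw to the anvil until it meets something, then draws the rod; pushing back opens the jaw. First dark ring comes out at 6 to 9 mm, second (too far) at 18 to 21 mm
- knob_top (a point): centre of the top of the upright black pull knob (16 mm along the caliper's x, 22 mm along its y, 30 to 88 mm above the bench, free all round above 50 mm); it lies 35 mm + pull_out on the anvil side of the jaw's face and 70 mm to the +y side of the middle of the jaws
- tray: low grey plastic tray lying fast on the bench, 160 (x) x 180 (y) mm, walls 14 mm high and 4 mm thick, floor 4 mm thick; a wall at x = 0 parts it into a near compartment (x -76..-2 mm) and a far compartment (x 2..76 mm, away from the robot), each 172 mm long in y. Origin: centre of the underside
- spray: spray can, 59 mm diameter, 197 mm tall, at the back of the bench; leave alone. Origin: underside
- grease_tin: tin, 77 mm diameter, 76 mm tall, at the back; leave alone. Origin: underside
- mug: white dotted mug 82 x 114 x 91 mm, at the back right; leave alone. Origin: underside
- bushing_28: turned steel bushing standing upright on its flange: flange 28 mm in diameter and 16 mm high, above it a round hub 20 mm in diameter up to 44 mm total height; 100 g nominal. Origin: centre of the underside, z along the axis. May be absent
- bushing_36: turned steel bushing standing upright on its flange: flange 36 mm in diameter and 16 mm high, above it a round hub 20 mm in diameter up to 48 mm total height; 130 g nominal. Origin: centre of the underside, z along the axis. May be absent
- bushing_44: turned steel bushing standing upright on its flange: flange 44 mm in diameter and 16 mm high, above it a round hub 20 mm in diameter up to 52 mm total height; 160 g nominal. Origin: centre of the underside, z along the axis. May be absent
- bushing_52: turned steel bushing standing upright on its flange: flange 52 mm in diameter and 16 mm high, above it a round hub 20 mm in diameter up to 56 mm total height; 190 g nominal. Origin: centre of the underside, z along the axis. May be absent
Mind the look-alikes: they are no part of the job. What is shaped like the bushing_44 but orange or turquoise is not meant.

How it is judged (in metres and radians):
On the way, in this order (a step that is already met when the one before it is completed fails the run):
1. the 28 mm bushing, if present, stands upright between anvil and jaw, with the jaw pressing on it by the knob's spring at 4.5 to 11.2 N (rod about 8 to 16 mm out) for 0.7 s (contact force between bushing_28 and jaw between 4.5 and 11.2 N and angle between bushing_28's own z axis and vertical below 0.1 rad and x of bushing_28 in the frame of caliper between 0.01 and 0.018 m and y of bushing_28 in the frame of caliper between -0.022 and 0.022 m), for 0.7 s.
2. the 36 mm bushing, if present, stands upright between anvil and jaw, with the jaw pressing on it by the knob's spring at 4.5 to 11.2 N (rod about 8 to 16 mm out) for 0.7 s (contact force between bushing_36 and jaw between 4.5 and 11.2 N and angle between bushing_36's own z axis and vertical below 0.1 rad and x of bushing_36 in the frame of caliper between 0.014 and 0.022 m and y of bushing_36 in the frame of caliper between -0.022 and 0.022 m), for 0.7 s.
3. the 44 mm bushing, if present, stands upright between anvil and jaw, with the jaw pressing on it by the knob's spring at 4.5 to 11.2 N (rod about 8 to 16 mm out) for 0.7 s (contact force between bushing_44 and jaw between 4.5 and 11.2 N and angle between bushing_44's own z axis and vertical below 0.1 rad and x of bushing_44 in the frame of caliper between 0.018 and 0.026 m and y of bushing_44 in the frame of caliper between -0.022 and 0.022 m), for 0.7 s.
4. the 52 mm bushing, if present, stands upright between anvil and jaw, with the jaw pressing on it by the knob's spring at 4.5 to 11.2 N (rod about 8 to 16 mm out) for 0.7 s (contact force between bushing_52 and jaw between 4.5 and 11.2 N and angle between bushing_52's own z axis and vertical below 0.1 rad and x of bushing_52 in the frame of caliper between 0.022 and 0.03 m and y of bushing_52 in the frame of caliper between -0.022 and 0.022 m), for 0.7 s.
At the end, for the whole second after the job is handed in: every bushing present stands upright (within 0.15 rad), at rest, on the tray's floor: the 28 and 36 mm ones in the near compartment, the 44 and 52 mm ones in the far one; the caliper's jaw gap is over 60 mm and the knob's rod is sprung back (under 4 mm out) (x of bushing_28 in the frame of tray between -0.068 and -0.01 m and y of bushing_28 in the frame of tray between -0.081 and 0.081 m and z of bushing_28 in the frame of tray between 0 and 0.009 m and angle between each of bushing_28, bushing_36, bushing_44, bushing_52's own z axis and vertical below 0.15 rad and linear speed of each of bushing_28, bushing_36, bushing_44, bushing_52 below 0.02 m/s and x of bushing_36 in the frame of tray between -0.068 and -0.01 m and y of bushing_36 in the frame of tray between -0.081 and 0.081 m and z of bushing_36 in the frame of tray between 0 and 0.009 m and x of bushing_44 in the frame of tray between 0.01 and 0.068 m and y of bushing_44 in the frame of tray between -0.081 and 0.081 m and z of bushing_44 in the frame of tray between 0 and 0.009 m and x of bushing_52 in the frame of tray between 0.01 and 0.068 m and y of bushing_52 in the frame of tray between -0.081 and 0.081 m and z of bushing_52 in the frame of tray between 0 and 0.009 m and value of joint jaw_gap above 0.06 m and value of joint pull_out below 0.004 m); the robot touches nothing.
It fails at once if the spring gauge is overpulled: the rod drawn out more than 21 mm (value of joint pull_out above 0.021 m).
It fails at once if the spray can, tin or mug is moved more than 25 mm (distance of any of spray, grease_tin, mug from where it was at the start of the episode above 0.025 m).
Of bushing_28, bushing_36, bushing_44, bushing_52 only 2 to 3 are there at a start; the rules pass over those that are not, and their reading is None.
At some moment in a run one of bushing_28, bushing_36, bushing_44, bushing_52 may be knocked a few centimetres aside while the robot is not near it.
It also fails if it takes over 210 s, if anything falls off the work surface, if the arm or the gripper's body presses on something with over 40 N, if the wrist force passes 120 N, or if a joint passes its speed limit or range.

## Working session

There is one attempt and no reset: what is moved stays moved. The work goes in short steps, Python scripts to look and compute and a tool call to move; the robot and the scene stay as the last step left them, time stands still between calls to the robot, and variables do not carry over. Pictures are saved under pics/ and viewed, at most 14 in all, crops included, and the job is handed in when it is done.

Besides the shell and the picture viewer there is one more tool, called after "Request:" by a JSON object that holds its "api" and its "payload", one argument or row to a line. step_arm: Moves the arm, as the interface text tells. Its arguments: {"type":"object","properties":{"targets":{"type":"array","items":{"type":"object","properties":{"angular":{"type":"array","items":{"type":"number","minimum":-1,"maximum":1}},"dp":{"type":"array","items":{"type":"number","minimum":-1,"maximum":1}},"fingers":{"type":"number"}}}},"newtons":{"type":"number"}},"required":["targets"]}

```bash
ls; mkdir -p pics; cat > h.py <<'E'
import numpy as np, cv2
from bench import *
from scipy.spatial.transform import Rotation as Ro
def ray(cam,px,P=None):
    P=P or camera_params(cam); f=210/np.tan(np.radians(P['vfov']/2))
    d=np.array([px[0]-P['cx'],px[1]-P['cy']],float)
    if cam=='wrist':
        r=np.hypot(*d); th=r/f; v=np.array([*(d/max(r,1e-9)*np.sin(th)),np.cos(th)])
    else: v=np.array([*(d/f),1])
    R=np.array(P['R']);t=np.array(P['t'])
    return -R.T@t, R.T@v
def at_z(cam,px,z,P=None):
    o,v=ray(cam,px,P); return o+v*(z-o[2])/v[2]
def proj(cam,X,P=None):
    P=P or camera_params(cam); f=210/np.tan(np.radians(P['vfov']/2))
    c=np.array(P['R'])@np.array(X,float)+np.array(P['t'])
    if cam=='wrist':
        r=np.hypot(c[0],c[1]);th=np.arctan2(r,c[2]);d=c[:2]/r*th*f
    else: d=c[:2]/c[2]*f
    return d+[P['cx'],P['cy']]
E
python3 - <<'E'
from h import *
s=sense(); print(s)
a=snapshot('scene');b=snapshot('top')
cv2.imwrite('pics/s0.png',a);cv2.imwrite('pics/t0.png',b)
for c in('top','scene'):
    P=camera_params(c);print(c,P['vfov'],-np.array(P['R']).T@P['t'],np.round(P['R'],2).tolist())
for c in('top','scene'):
  for l in ['bushing_28','bushing_36','bushing_44','bushing_52','tray','caliper','jaw','knob_top']:
    for d in pinpoint(c,l)[:4]:
        z=88 if l=='knob_top' else 0
        print(c,l,round(d['conf'],2),np.round(d['at']),np.round(at_z(c,d['at'],z)))
E
```

```text
pics
{'time': 0.0, 'joint_pos': array([ 6.98222162e+01,  7.51496382e+00,  8.53310425e+01,  6.20851361e-04,
        8.72609954e+01, -4.89373356e+00]), 'qd': array([ 0.09013522,  0.06280278,  0.08070788,  0.01619421, -0.12231014,
        0.00940566]), 'joint_efforts': array([ 2.78989082e-04, -5.69380045e+01, -5.00567901e+01, -4.11064650e-05,
        1.39588426e-02,  8.96554894e-06]), 'tool_pos': array([157.95073299, 578.25724887, 230.22903538]), 'tcp_rot': array([-1.79893441e+02, -9.74591771e-03,  1.64715910e+02]), 'ft_force': array([-0.10443314,  0.37672537, -0.41442306]), 'wrist_torque': array([ 0.02319981, -0.04284727, -0.01889958]), 'grip_force': 0.0, 'finger_gap': 85.359660830289}
top 54.62481937088425 [ 454.88295584  -22.7523848  1194.48970447] [[0.01, -1.0, -0.0], [-0.99, -0.01, -0.11], [0.11, 0.0, -0.99]]
scene 53.29480533196442 [-160.703937    438.23193411  547.90190508] [[-0.57, -0.82, -0.01], [-0.39, 0.28, -0.88], [0.72, -0.5, -0.48]]
top bushing_28 0.74 [198. 218.] [532. 212.   0.]
top bushing_28 0.69 [206. 250.] [439. 184.   0.]
top bushing_28 0.66 [224. 269.] [384. 130.  
[... 1218 characters left out ...]
. 212.   0.]
scene bushing_44 0.97 [214. 338.] [343. 221.   0.]
scene bushing_44 0.95 [202. 296.] [456. 187.   0.]
scene bushing_44 0.93 [247. 307.] [376. 132.   0.]
scene bushing_44 0.78 [172. 278.] [544. 212.   0.]
scene bushing_52 0.97 [214. 338.] [343. 221.   0.]
scene bushing_52 0.95 [202. 296.] [456. 187.   0.]
scene bushing_52 0.93 [247. 307.] [376. 132.   0.]
scene bushing_52 0.78 [172. 278.] [544. 212.   0.]
scene tray 0.91 [378. 219.] [ 461. -325.    0.]
scene caliper 0.91 [282. 250.] [495. -38.   0.]
scene jaw 0.94 [275. 242.] [530. -42.   0.]
scene jaw 0.63 [332. 188.] [ 670. -350.    0.]
scene jaw 0.18 [142. 291.] [541. 280.   0.]
scene knob_top 0.55 [251. 231.] [484.  50.  88.]
```

View pics/s0.png

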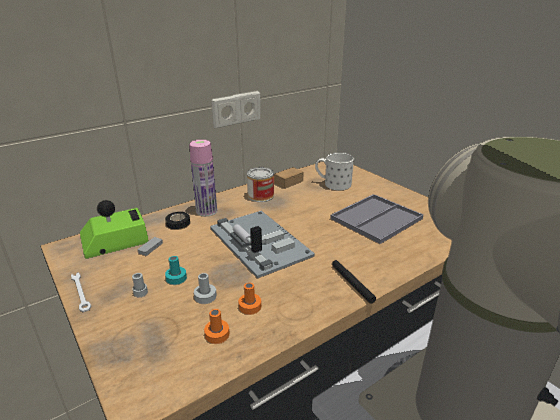

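View pics/t0.png

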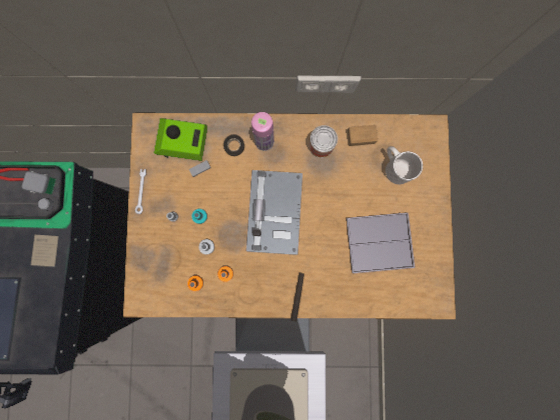

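The steel bushings are at scene (139,285) and (204,288), which is top (172,216) and (206,247). The look-alikes are turquoise at scene (176,270) and two orange ones at (217,326) and (249,298). I'll size the two steel ones and set up a move helper.

```bash
cat >> h.py <<'E'
def plan(x,y,z,yaw,s=None,cmd=None):
    """dp/angular to reach a pose, tool down"""
    s=s or sense(); p=np.array(s['tool_pos'] if cmd is None else cmd[:3]); R0=Ro.from_euler('xyz',s['tcp_rot'] if cmd is None else [180,0,cmd[3]],degrees=True)
    R1=Ro.from_euler('xyz',[180,0,yaw],degrees=True)
    dp=R0.inv().apply(np.array([x,y,z])-p)/200; a=(R0.inv()*R1).as_rotvec(degrees=True)/180
    print('dp',np.round(dp,4),'ang',np.round(a,4),'dist',np.linalg.norm(dp)*200)
E
python3 - <<'E'
from h import *
P=camera_params('wrist');s=sense()
R0=Ro.from_euler('xyz',s['tcp_rot'],degrees=True)
C=-np.array(P['R']).T@P['t'];print(P['vfov'],'cam in tool',R0.inv().apply(C-s['tool_pos']),'axis',R0.inv().apply(np.array(P['R'])[2]), 'imgx',R0.inv().apply(np.array(P['R'])[0]))
im=snapshot('scene')
for d in masks_of('scene','bushing_44'):
    m=d['pixels'];ys,xs=np.nonzero(m);c=np.median(im[m],0)
    # width at bottom/flange
    w=[np.ptp(np.nonzero(r)[0])+1 for r in m[ys.min():ys.max()+1]]
    p=np.array(d['at']);dist=np.linalg.norm(at_z('scene',p,10)-ray('scene',p)[0]);Pp=camera_params('scene');f=210/np.tan(np.radians(Pp['vfov']/2))
    print(np.round(d['at']),d['conf'],c,max(w),'px ->mm',max(w)*dist*(np.array(Pp['R'])[2]@(ray('scene',p)[1]/np.linalg.norm(ray('scene',p)[1])))/f)
c=im[255:345,110:290];cv2.imwrite('pics/s1.png',cv2.resize(c,None,fx=4,fy=4,interpolation=cv2.INTER_CUBIC))
plan(400,140,330,180)
E
```

```text
65.70646984690485 cam in tool [ 8.01374910e+01  6.90900554e-02 -1.43736867e+02] axis [-3.13220579e-01 -6.00418655e-04  9.49680214e-01] imgx [-1.11286382e-03  9.99999346e-01  2.65190755e-04]
[171. 273.] 0.86 [ 98.  102.   40.5] 22 px ->mm 46.496349278184425
[248. 301.] 0.8 [ 43.  85. 144.] 24 px ->mm 45.9974416377581
[214. 332.] 0.78 [ 43.   81.5 143. ] 25 px ->mm 43.7310593229316
[140. 286.] 0.63 [106. 108. 106.] 16 px ->mm 32.40350879851186
dp [-1.7447 -1.7975 -0.4934] ang [ 0.      0.     -0.0849] dist 510.6256749583636
```

View pics/s1.png

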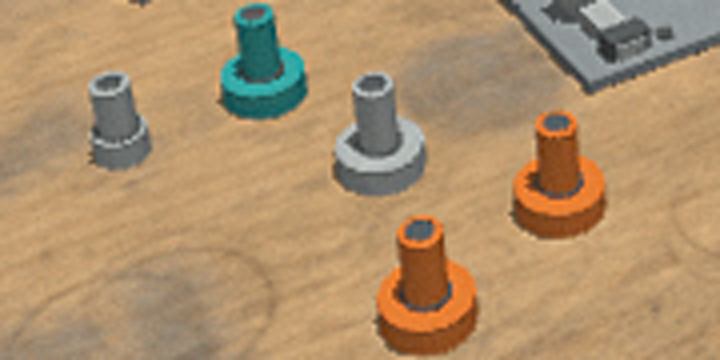

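The crop shows the small steel one at scene (140,286), about 28–32 mm, and the larger steel one at (204,290), a flange like the orange decoys' so 44. The others are coloured decoys. First I'll go to the caliper.

Request:
{"api": "step_arm", "payload": {
  "targets": [
    {"dp":[-0.25,-0.24,-0.04],"angular":[0,0,0.14],"fingers":0},
    {"dp":[-0.5,-0.48,-0.08],"angular":[0,0,0.28],"fingers":0},
    {"dp":[-0.75,-0.72,-0.117],"angular":[0,0,0.415],"fingers":0},
    {"dp":[-0.75,-0.72,-0.117],"angular":[0,0,0.415],"fingers":0},
    {"dp":[-0.75,-0.72,-0.117],"angular":[0,0,0.415],"fingers":0},
    {"dp":[-0.75,-0.72,-0.117],"angular":[0,0,0.415],"fingers":0},
    {"dp":[-0.75,-0.72,-0.117],"angular":[0,0,0.415],"fingers":0},
    {"dp":[-0.75,-0.72,-0.117],"angular":[0,0,0.415],"fingers":0}
  ]
}}

```text
time: 2.0
tool_pos: [264.9, 400.3, 254.8]
tcp_rot: [180.0, -0.0, 90.1]
ft_force: [-0.5, 0.9, 0.6]
finger_gap: 85.5
grip_force: 0.0
```

Request:
{"api": "step_arm", "payload": {
  "targets": [
    {"dp":[-0.9,0.54,-0.117],"angular":[0,0,0],"fingers":0},
    {"dp":[-0.9,0.54,-0.117],"angular":[0,0,0],"fingers":0},
    {"dp":[-0.9,0.54,-0.117],"angular":[0,0,0],"fingers":0},
    {"dp":[-0.9,0.54,-0.117],"angular":[0,0,0],"fingers":0},
    {"dp":[-0.9,0.54,-0.117],"angular":[0,0,0],"fingers":0},
    {"dp":[-0.9,0.54,-0.117],"angular":[0,0,0],"fingers":0},
    {"dp":[-0.9,0.54,-0.117],"angular":[0,0,0],"fingers":0},
    {"dp":[-0.9,0.54,-0.117],"angular":[0,0,0],"fingers":0}
  ]
}}

```text
time: 3.0
tool_pos: [372.4, 221.1, 277.9]
tcp_rot: [-180.0, 0.0, 90.1]
ft_force: [0.2, -0.4, -0.2]
finger_gap: 85.3
grip_force: 0.0
```

Request:
{"api": "step_arm", "payload": {
  "targets": [
    {"dp":[-0.9,0.54,-0.117],"angular":[0,0,0],"fingers":0},
    {"dp":[-0.9,0.54,-0.117],"angular":[0,0,0],"fingers":0},
    {"dp":[-0.9,0.54,-0.117],"angular":[0,0,0],"fingers":0},
    {"dp":[-0.9,0.54,-0.117],"angular":[0,0,0],"fingers":0},
    {"dp":[-0.9,0.54,-0.117],"angular":[0,0,0],"fingers":0},
    {"dp":[-0.9,0.54,-0.117],"angular":[0,0,0],"fingers":0},
    {"dp":[-0.9,0.54,-0.117],"angular":[0,0,0],"fingers":0},
    {"dp":[-0.9,0.54,-0.117],"angular":[0,0,0],"fingers":0}
  ]
}}

```text
time: 4.0
tool_pos: [480.7, 41.3, 301.5]
tcp_rot: [180.0, -0.0, 90.1]
ft_force: [-0.0, -0.1, -0.2]
finger_gap: 85.3
grip_force: 0.0
```

```bash
python3 - <<'E'
from h import *
P=camera_params('wrist');w=snapshot('wrist');cv2.imwrite('pics/w0.png',w)
for l in ['caliper','jaw','knob_top']:
    for d in pinpoint('wrist',l)[:2]:
        z=88 if l=='knob_top' else 0
        print(l,round(d['conf'],2),np.round(d['at'],1),np.round(at_z('wrist',d['at'],z,P),1))
m=masks_of('wrist','caliper')[0]['pixels'];ys,xs=np.nonzero(m);print(xs.min(),xs.max(),ys.min(),ys.max())
E
```

```text
caliper 0.86 [291.4 213.4] [498.5 -32.8   0. ]
jaw 0.86 [310.6 215.3] [526.6 -35.7   0. ]
knob_top 0.92 [286.1 180.2] [488.6  37.4  88. ]
244 415 144 252
```

View pics/w0.png

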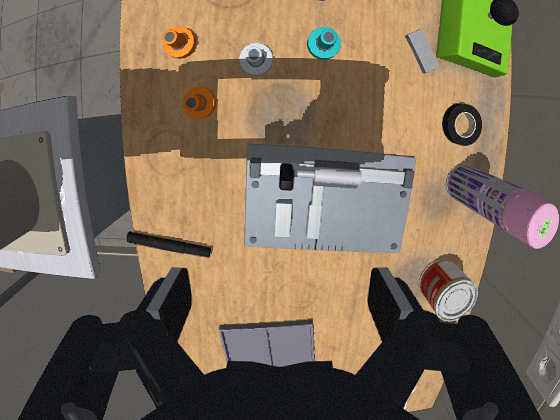

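The wrist view shows the caliper base with corners near (248,145), (415,155), (405,252) and (246,246), the knob at (286,176), and the anvil and jaw at (284,218) and (314,220). I'll fit its pose from the corners.

```bash
python3 - <<'E'
from h import *
from scipy.optimize import least_squares
P=camera_params('wrist')
w=cv2.imread('pics/w0.png')
px=np.float32([[248,145],[415,155],[405,252],[246,246]]).reshape(-1,1,2)
g=cv2.cvtColor(w,cv2.COLOR_BGR2GRAY)
q=cv2.cornerSubPix(g,px.copy(),(4,4),(-1,-1),(3,50,.01)).reshape(-1,2);print(q)
W=np.array([at_z('wrist',p,10,P)[:2] for p in q]);print(np.round(W,1))
M=np.array([[-65,100],[175,100],[175,-50],[-65,-50]])
def f(v):
    c,s=np.cos(v[2]),np.sin(v[2]);return ((M@np.array([[c,s],[-s,c]])+v[:2])-W).ravel()
r=least_squares(f,[490,-33,0]);x,y,t=r.x;print('caliper',x,y,np.degrees(t),np.round(r.fun,1))
c,s=np.cos(t),np.sin(t)
def cal(X):
    return np.array([x+c*X[0]-s*X[1],y+s*X[0]+c*X[1]])
k=at_z('wrist',[286.1,180.2],88,P)[:2]-[x,y];print('knob in cal',c*k[0]+s*k[1],-s*k[0]+c*k[1])
# overlay model check of jaws
for X in [(0,-25),(0,25)]: print(X,proj('wrist',[*cal(X),26],P))
for X in [(40,-50)]: print(X,proj('wrist',[*cal(X),10],P))
v=cv2.resize(w[130:270,230:430],None,fx=4,fy=4,interpolation=cv2.INTER_CUBIC);cv2.imwrite('pics/w0c.png',v)
E
```

```text
[[246.71555 144.34827]
 [414.58224 156.24213]
 [405.      252.     ]
 [243.37682 246.1709 ]]
[[437.4  68.1]
 [674.6  55.9]
 [678.1 -94.6]
 [428.  -81.4]]
caliper 498.49124520408503 -35.60622302064901 -2.471247786099538 [ 0.5 -1.   3.   0.9 -6.9  1.5  3.4 -1.4]
knob in cal -12.756625854669764 71.7727173333015
(0, -25) [290.90493104 237.67525584]
(0, 25) [292.92624748 203.71164179]
(40, -50) [316.43037423 249.72569374]
```

View pics/w0c.png

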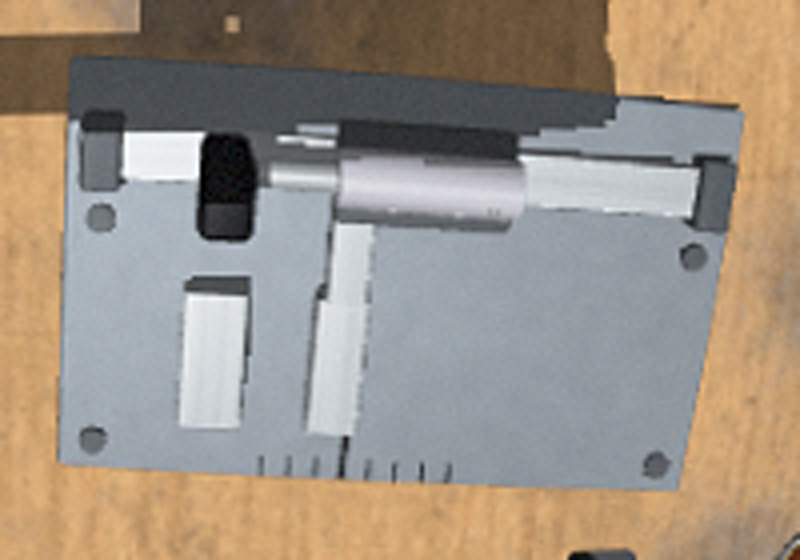

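The crop confirms the base corners (in crop pixels: TL (68,58), TR (743,110), BR (680,490), BL (58,462)), with a gap of about 22 mm. I'll refit.

```bash
python3 - <<'E'
from h import *
from scipy.optimize import least_squares
P=camera_params('wrist')
q=np.array([[68,58],[743,110],[680,490],[58,462]])/4+[230,130]-.4
W=np.array([at_z('wrist',p,10,P)[:2] for p in q])
M=np.array([[-65,100],[175,100],[175,-50],[-65,-50]])
def f(v):
    c,s=np.cos(v[2]),np.sin(v[2]);return ((M@np.array([[c,s],[-s,c]])+v[:2])-W).ravel()
r=least_squares(f,[490,-33,0]);x,y,t=r.x;print('caliper',x,y,np.degrees(t),np.round(r.fun,1))
c,s=np.cos(t),np.sin(t)
for p,z in [([286.1,180.2],88),([309.5,205],26),([306.5,238.7],26),([292,201],26),([290.7,237],26)]:
    k=at_z('wrist',p,z,P)[:2]-[x,y];print('in cal',c*k[0]+s*k[1],-s*k[0]+c*k[1])
w=at_z('wrist',[286.1,180.2],88,P);plan(w[0],w[1],140,90+np.degrees(t))
E
```

```text
caliper 496.4311550157838 -34.541048061851725 -3.2838415976548005 [ 0.   0.6  0.9  0.6 -0.5 -0.  -0.5 -1.1]
in cal -11.655497485352502 70.63916634479862
in cal 24.386135068438325 23.520857460271706
in cal 24.548597448564852 -26.348253165845644
in cal 0.24849961513923735 27.80466842235288
in cal 2.1126598906078646 -24.927500339743435
dp [-0.0198  0.0396  0.8077] ang [ 0.     -0.      0.0184] dist 161.78979362822497
```

Request:
{"api": "step_arm", "payload": {
  "targets": [
    {"dp":[-0.02,0.04,0.2],"angular":[0,0,0.018],"fingers":0},
    {"dp":[-0.02,0.04,0.4],"angular":[0,0,0.018],"fingers":0},
    {"dp":[-0.02,0.04,0.6],"angular":[0,0,0.018],"fingers":0},
    {"dp":[-0.02,0.04,0.8],"angular":[0,0,0.018],"fingers":0},
    {"dp":[-0.02,0.04,0.9],"angular":[0,0,0.018],"fingers":0.3},
    {"dp":[-0.02,0.04,0.9],"angular":[0,0,0.018],"fingers":0.4},
    {"dp":[-0.02,0.04,0.9],"angular":[0,0,0.018],"fingers":0.4},
    {"dp":[-0.02,0.04,0.9],"angular":[0,0,0.018],"fingers":0.4}
  ],
  "newtons": 30
}}

```text
time: 5.25
tool_pos: [490.1, 36.4, 123.1]
tcp_rot: [179.8, -0.0, 86.8]
ft_force: [-0.9, -0.3, 0.6]
finger_gap: 51.2
grip_force: 0.0
```

```bash
python3 - <<'E'
from h import *
P=camera_params('wrist');s=sense();w=snapshot('wrist');cv2.imwrite('pics/w1.png',w)
print(s['tool_pos'],s['tcp_rot'])
for l in ['knob_top','caliper']:
    for d in pinpoint('wrist',l)[:2]:
        z=88 if l=='knob_top' else 0
        print(l,round(d['conf'],2),np.round(d['at'],1),np.round(at_z('wrist',d['at'],z,P),1))
E
```

```text
[490.10294109  36.36695477 123.13007321] [ 1.79848052e+02 -4.49826694e-03  8.67745463e+01]
knob_top 0.81 [276.8 242.2] [489.   36.5  88. ]
caliper 0.63 [293.3 272.6] [499.7 -35.3   0. ]
```

View pics/w1.png

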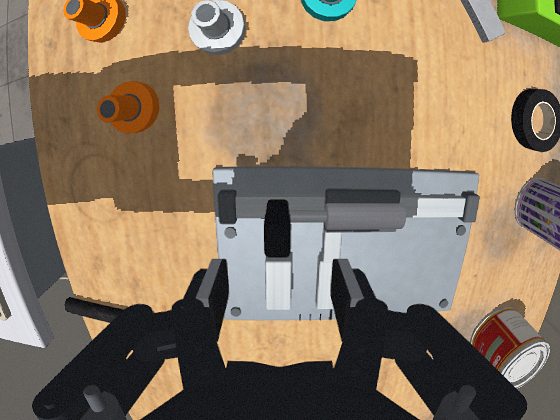

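The knob sits at (277,230), between the fingers, and its estimate agrees. Descending to grip it.

Request:
{"api": "step_arm", "payload": {
  "targets": [
    {"dp":[0,-0.005,0.15],"angular":[0,0,0],"fingers":0.4},
    {"dp":[0,-0.005,0.3],"angular":[0,0,0],"fingers":0.4},
    {"dp":[0,-0.005,0.31],"angular":[0,0,0],"fingers":0.4},
    {"dp":[0,-0.005,0.31],"angular":[0,0,0],"fingers":1},
    {"dp":[0,-0.005,0.31],"angular":[0,0,0],"fingers":1},
    {"dp":[0,-0.005,0.31],"angular":[0,0,0],"fingers":1},
    {"dp":[0,-0.005,0.31],"angular":[0,0,0],"fingers":1},
    {"dp":[0,-0.005,0.31],"angular":[0,0,0],"fingers":1}
  ]
}}

```text
time: 6.4
tool_pos: [489.3, 36.4, 61.2]
tcp_rot: [179.8, -0.0, 86.8]
ft_force: [-0.3, 0.4, 7.5]
finger_gap: 15.4
grip_force: 32.7
```

Request:
{"api": "step_arm", "payload": {
  "targets": [
    {"dp":[0,0.05,-0.008],"angular":[0,0,0],"fingers":1},
    {"dp":[0,0.1,-0.008],"angular":[0,0,0],"fingers":1},
    {"dp":[0,0.15,-0.008],"angular":[0,0,0],"fingers":1},
    {"dp":[0,0.2,-0.008],"angular":[0,0,0],"fingers":1},
    {"dp":[0,0.25,-0.008],"angular":[0,0,0],"fingers":1},
    {"dp":[0,0.285,-0.008],"angular":[0,0,0],"fingers":1},
    {"dp":[0,0.285,-0.008],"angular":[0,0,0],"fingers":1},
    {"dp":[0,0.285,-0.008],"angular":[0,0,0],"fingers":1}
  ]
}}

```text
time: 7.4
tool_pos: [545.2, 33.2, 61.3]
tcp_rot: [180.0, 0.0, 86.8]
ft_force: [1.2, -0.2, 0.5]
finger_gap: 15.5
grip_force: 32.1
```

Request:
{"api": "step_arm", "payload": {
  "targets": [
    {"dp":[0,0,0],"angular":[0,0,0],"fingers":0.3},
    {"dp":[0,0,0],"angular":[0,0,0],"fingers":0.3},
    {"dp":[0,0,-0.1],"angular":[0,0,0],"fingers":0.3},
    {"dp":[0,0,-0.4],"angular":[0,0,0],"fingers":0.3},
    {"dp":[0.2,0,-0.7],"angular":[0,0,0],"fingers":0.3},
    {"dp":[0.4,0,-0.7],"angular":[0,0,0],"fingers":0.3},
    {"dp":[0.6,0,-0.7],"angular":[0,0,0],"fingers":0.3},
    {"dp":[0.6,0,-0.7],"angular":[0,0,0],"fingers":0.3}
  ]
}}

```text
time: 8.4
tool_pos: [551.1, 155.5, 201.0]
tcp_rot: [-180.0, -0.0, 87.0]
ft_force: [0.3, -0.1, 0.7]
finger_gap: 60.1
grip_force: 0.0
```

```bash
cat >> h.py <<'E'
def bush(show=None):
    """steel bushings in the wrist view: mask hue test, origin from pinpoint"""
    P=camera_params('wrist');w=snapshot('wrist')
    if show: cv2.imwrite(show,w)
    hsv=cv2.cvtColor(w,cv2.COLOR_BGR2HSV)
    for d in masks_of('wrist','bushing_28'):
        m=d['pixels'];sat=np.median(hsv[m][:,1])
        # hub-top circle centre: not needed; base: origin
        print('mask',np.round(d['at']),round(d['conf'],2),'sat',sat,'area',m.sum())
    for d in pinpoint('wrist','bushing_28'):
        print('pin',np.round(d['at'],1),round(d['conf'],2),np.round(at_z('wrist',d['at'],0,P),1), 'if on base10',np.round(at_z('wrist',d['at'],10,P),1))
E
python3 - <<'E'
from h import *
print(at_z('scene',[139,294],0),at_z('scene',[204,297],0),at_z('top',[172,216],44),at_z('top',[206,246],50))
s=sense();print(s['tool_pos'],s['tcp_rot'],s['ft_force'])
bush('pics/w2.png')
snapshot('top')
for d in pinpoint('top','jaw')[:1]+pinpoint('top','knob_top')[:1]: print(d['at'])
E
```

```text
[535.04060404 287.62659277   0.        ] [450.11215106 185.59036981   0.        ] [533.95545083 275.88020603  44.        ] [450.06930758 176.35516696  50.        ]
[551.10275491 155.54210042 200.97804019] [-1.79976430e+02 -3.27744283e-02  8.69703714e+01] [ 0.3271324  -0.12927329  0.69050578]
mask [ 98. 147.] 0.9 sat 229.0 area 1297
mask [182. 163.] 0.86 sat 14.0 area 1371
mask [266. 131.] 0.74 sat 166.0 area 1497
mask [282. 303.] 0.67 sat 34.0 area 899
mask [129. 214.] 0.64 sat 232.0 area 1216
mask [260.  57.] 0.6 sat 15.0 area 626
pin [103.3 142.1] 0.86 [348.  215.2   0. ] if on base10 [354.  215.8  10. ]
pin [266.  131.8] 0.81 [540.1 208.1   0. ] if on base10 [540.6 208.9  10. ]
pin [130.2 208.4] 0.71 [370.5 132.1   0. ] if on base10 [375.9 135.1  10. ]
pin [187.9 161. ] 0.65 [452.  182.7   0. ] if on base10 [455.  184.2  10. ]
pin [254.9  56.2] 0.62 [533.2 289.5   0. ] if on base10 [533.9 287.9  10. ]
[283.0, 204.1]
[255.5, 209.0]
```

View pics/w2.png

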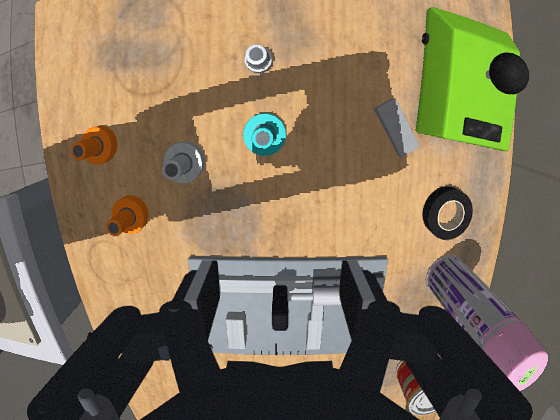

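The picture shows the jaw now open, the small steel bushing at (257,57), the larger one at (185,162), and decoys elsewhere. Going to the small one.

Request:
{"api": "step_arm", "payload": {
  "targets": [
    {"dp":[0.2,-0.04,0.05],"angular":[0,0,0],"fingers":0.3},
    {"dp":[0.4,-0.08,0.15],"angular":[0,0,0],"fingers":0.3},
    {"dp":[0.6,-0.12,0.25],"angular":[0,0,0],"fingers":0.3},
    {"dp":[0.655,-0.125,0.37],"angular":[0,0,0],"fingers":0.3},
    {"dp":[0.655,-0.125,0.37],"angular":[0,0,0],"fingers":0.3},
    {"dp":[0.655,-0.125,0.37],"angular":[0,0,0],"fingers":0.3},
    {"dp":[0.655,-0.125,0.37],"angular":[0,0,0],"fingers":0.3},
    {"dp":[0.655,-0.125,0.37],"angular":[0,0,0],"fingers":0.3}
  ]
}}

```text
time: 9.7
tool_pos: [534.9, 284.8, 128.3]
tcp_rot: [179.9, -0.0, 86.7]
ft_force: [0.2, 1.4, -0.1]
finger_gap: 59.8
grip_force: 0.0
```

```bash
cat >> h.py <<'E'
def hubc(show=None,zt=44):
    """steel bushing by mask: fits hub-top hole/ellipse by pinpoint origin, plus mask extents"""
    P=camera_params('wrist');s=sense();w=snapshot('wrist')
    if show: cv2.imwrite(show,w)
    hsv=cv2.cvtColor(w,cv2.COLOR_BGR2HSV)
    print('tool',np.round(s['tool_pos'],1),np.round(s['tcp_rot'],1))
    for d in masks_of('wrist','bushing_28'):
        m=d['pixels']
        if np.median(hsv[m][:,1])>60: continue
        ys,xs=np.nonzero(m);print('mask',np.round(d['at']),'conf',round(d['conf'],2),'cols',xs.min(),xs.max(),'rows',ys.min(),ys.max())
    for d in pinpoint('wrist','bushing_28'): print('pin',np.round(d['at'],1),round(d['conf'],2),np.round(at_z('wrist',d['at'],0,P),1))
E
python3 -c "
from h import *
hubc('pics/w3.png')"
```

```text
tool [534.9 284.8 128.3] [179.9  -0.   86.7]
mask [282. 202.] conf 0.66 cols 265 298 rows 185 227
mask [220. 307.] conf 0.66 cols 213 222 rows 295 320
pin [104.6 272.1] 0.98 [344.4 215.1   0. ]
pin [290.4 275.8] 0.81 [541.5 206.9   0. ]
pin [280.4 196.2] 0.72 [536.4 286.7   0. ]
```

View pics/w3.png

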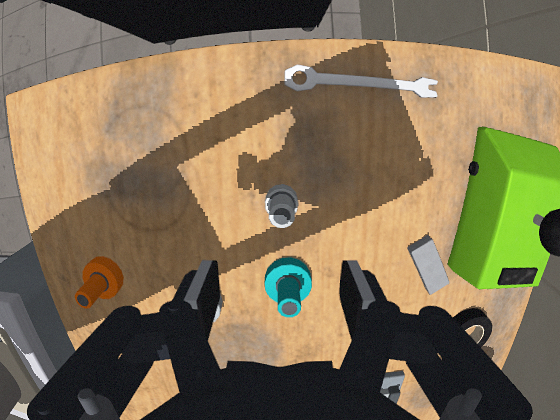

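Small steel bushing at (282,203). Its flange spans 33 px, which is about 28 mm, and it sits at world (536,287). Grasping it.

Request:
{"api": "step_arm", "payload": {
  "targets": [
    {"dp":[0.01,0.007,0.2],"angular":[0,0,0],"fingers":0.3},
    {"dp":[0.01,0.007,0.4],"angular":[0,0,0],"fingers":0.3},
    {"dp":[0.01,0.007,0.54],"angular":[0,0,0],"fingers":0.3},
    {"dp":[0.01,0.007,0.54],"angular":[0,0,0],"fingers":0.3},
    {"dp":[0.01,0.007,0.54],"angular":[0,0,0],"fingers":1},
    {"dp":[0.01,0.007,0.54],"angular":[0,0,0],"fingers":1},
    {"dp":[0.01,0.007,0.54],"angular":[0,0,0],"fingers":1},
    {"dp":[0.01,0.007,0.54],"angular":[0,0,0],"fingers":1}
  ]
}}

```text
time: 10.85
tool_pos: [537.0, 287.8, 21.3]
tcp_rot: [179.8, -0.1, 86.8]
ft_force: [-2.0, 0.1, 6.9]
finger_gap: 19.1
grip_force: 29.2
```

Request:
{"api": "step_arm", "payload": {
  "targets": [
    {"dp":[0,0,-0.2],"angular":[0,0,0],"fingers":1},
    {"dp":[0,0,-0.45],"angular":[0,0,0],"fingers":1},
    {"dp":[-0.1,0,-0.65],"angular":[0,0,0],"fingers":1},
    {"dp":[-0.35,0,-0.65],"angular":[0,0,0],"fingers":1},
    {"dp":[-0.6,0,-0.65],"angular":[0,0,0],"fingers":1},
    {"dp":[-0.85,-0.006,-0.65],"angular":[0,0,0],"fingers":1},
    {"dp":[-0.85,-0.006,-0.65],"angular":[0,0,0],"fingers":1},
    {"dp":[-0.85,-0.006,-0.65],"angular":[0,0,0],"fingers":1}
  ]
}}

```text
time: 11.85
tool_pos: [525.0, 117.6, 149.6]
tcp_rot: [180.0, -0.0, 86.7]
ft_force: [-0.1, -0.4, -3.0]
finger_gap: 19.2
grip_force: 29.7
```

Request:
{"api": "step_arm", "payload": {
  "targets": [
    {"dp":[-0.25,0,0],"angular":[0,0,0],"fingers":1},
    {"dp":[-0.5,0,0],"angular":[0,0,0],"fingers":1},
    {"dp":[-0.7,0,0],"angular":[0,0,0],"fingers":1},
    {"dp":[-0.77,-0.006,0],"angular":[0,0,0],"fingers":1},
    {"dp":[-0.77,-0.006,0.1],"angular":[0,0,0],"fingers":1},
    {"dp":[-0.77,-0.006,0.3],"angular":[0,0,0],"fingers":1},
    {"dp":[-0.77,-0.006,0.4],"angular":[0,0,0],"fingers":1},
    {"dp":[-0.77,-0.006,0.4],"angular":[0,0,0],"fingers":1}
  ]
}}

```text
time: 12.85
tool_pos: [513.5, -34.5, 67.2]
tcp_rot: [-179.8, -0.1, 86.9]
ft_force: [-0.3, 0.6, -1.6]
finger_gap: 18.5
grip_force: 29.7
```

```bash
python3 - <<'E'
from h import *
s=sense();print(s['tool_pos'],s['finger_gap']);P=camera_params('wrist')
cv2.imwrite('pics/w4.png',snapshot('wrist'))
for l in ('jaw','knob_top'):
  for d in pinpoint('wrist',l)[:1]: print(l,d['conf'],at_z('wrist',d['at'],88 if l=='knob_top' else 0,P))
plan(516.4,-35.7,31.5,86.72)
E
```

```text
[513.46645033 -34.5237086   67.17501871] 18.536058404251033
jaw 0.81 [576.65859871 -40.12941637   0.        ]
knob_top 0.79 [544.95480882  33.55628944  88.        ]
dp [-0.0005  0.0015  0.1947] ang [ 0.0006 -0.      0.0006] dist 38.940943949126876
```

View pics/w4.png

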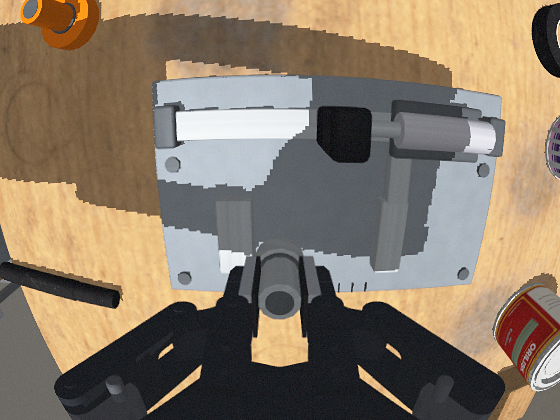

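Bushing held between the jaws, hub top at (280,300), jaw open. Lowering and releasing.

Request:
{"api": "step_arm", "payload": {
  "targets": [
    {"dp":[0,0.005,0.1],"angular":[0,0,0],"fingers":1},
    {"dp":[0,0.005,0.17],"angular":[0,0,0],"fingers":1},
    {"dp":[0,0.005,0.192],"angular":[0,0,0],"fingers":1},
    {"dp":[0,0.005,0.192],"angular":[0,0,0],"fingers":1},
    {"dp":[0,0.005,0.192],"angular":[0,0,0],"fingers":1},
    {"dp":[0,0.005,0.192],"angular":[0,0,0],"fingers":0.4},
    {"dp":[0,0.005,0.192],"angular":[0,0,0],"fingers":0.4},
    {"dp":[0,0.005,0.192],"angular":[0,0,0],"fingers":0.4}
  ]
}}

```text
time: 14.0
tool_pos: [516.0, -36.2, 30.7]
tcp_rot: [180.0, 0.0, 86.8]
ft_force: [-0.1, -0.3, -0.2]
finger_gap: 50.8
grip_force: 0.0
```

Request:
{"api": "step_arm", "payload": {
  "targets": [
    {"dp":[0,0,-0.2],"angular":[0,0,0],"fingers":0.4},
    {"dp":[0,0,-0.4],"angular":[0,0,0],"fingers":0.4},
    {"dp":[0.1,0.05,-0.45],"angular":[0,0,0],"fingers":0.4},
    {"dp":[0.3,0.12,-0.45],"angular":[0,0,0],"fingers":0.4},
    {"dp":[0.356,0.125,-0.45],"angular":[0,0,0],"fingers":0.4},
    {"dp":[0.356,0.125,-0.45],"angular":[0,0,0],"fingers":0.4},
    {"dp":[0.356,0.125,-0.3],"angular":[0,0,0],"fingers":0.4},
    {"dp":[0.356,0.125,-0.157],"angular":[0,0,0],"fingers":0.4}
  ]
}}

```text
time: 15.0
tool_pos: [544.7, 32.3, 61.4]
tcp_rot: [180.0, 0.0, 86.7]
ft_force: [-1.0, 0.7, -0.5]
finger_gap: 51.1
grip_force: 0.0
```

Request:
{"api": "step_arm", "payload": {
  "targets": [
    {"dp":[0,0,0],"angular":[0,0,0],"fingers":0.4},
    {"dp":[0,0,0],"angular":[0,0,0],"fingers":1},
    {"dp":[0,0,0],"angular":[0,0,0],"fingers":1},
    {"dp":[0,0,0],"angular":[0,0,0],"fingers":1},
    {"dp":[0,0,0],"angular":[0,0,0],"fingers":1},
    {"dp":[0,0,0],"angular":[0,0,0],"fingers":1},
    {"dp":[0,0,0],"angular":[0,0,0],"fingers":1},
    {"dp":[0,0,0],"angular":[0,0,0],"fingers":1}
  ]
}}

```text
time: 16.0
tool_pos: [546.1, 33.2, 63.8]
tcp_rot: [179.8, 0.0, 86.8]
ft_force: [-0.8, -1.9, 7.1]
finger_gap: 15.4
grip_force: 33.5
```

Request:
{"api": "step_arm", "payload": {
  "targets": [
    {"dp":[0,-0.05,-0.005],"angular":[0,0,0],"fingers":1},
    {"dp":[0,-0.1,-0.005],"angular":[0,0,0],"fingers":1},
    {"dp":[0,-0.14,-0.005],"angular":[0,0,0],"fingers":1},
    {"dp":[0,-0.17,-0.005],"angular":[0,0,0],"fingers":1},
    {"dp":[0,-0.2,-0.005],"angular":[0,0,0],"fingers":1},
    {"dp":[0,-0.225,-0.005],"angular":[0,0,0],"fingers":1},
    {"dp":[0,-0.25,-0.005],"angular":[0,0,0],"fingers":1},
    {"dp":[0,-0.25,-0.005],"angular":[0,0,0],"fingers":1}
  ]
}}

```text
time: 17.0
tool_pos: [494.7, 36.2, 63.8]
tcp_rot: [180.0, 0.0, 86.8]
ft_force: [-1.9, -3.3, 8.0]
finger_gap: 15.6
grip_force: 33.7
```

Request:
{"api": "step_arm", "payload": {
  "targets": [
    {"dp":[0,-0.01,0],"angular":[0,0,0],"fingers":1},
    {"dp":[0,-0.02,0],"angular":[0,0,0],"fingers":1},
    {"dp":[0,-0.03,0],"angular":[0,0,0],"fingers":1},
    {"dp":[0,-0.04,0],"angular":[0,0,0],"fingers":1},
    {"dp":[0,-0.04,0],"angular":[0,0,0],"fingers":1},
    {"dp":[0,-0.04,0],"angular":[0,0,0],"fingers":1},
    {"dp":[0,-0.04,0],"angular":[0,0,0],"fingers":1},
    {"dp":[0,-0.04,0],"angular":[0,0,0],"fingers":1}
  ]
}}

```text
time: 18.0
tool_pos: [487.8, 36.5, 63.7]
tcp_rot: [179.9, 0.0, 86.8]
ft_force: [5.0, -3.2, 4.2]
finger_gap: 15.3
grip_force: 33.1
```

```bash
cat >> h.py <<'E'
def pull(show=None):
    F=[];X=[]
    P=camera_params('wrist')
    for i in range(3):
        s=sense();F.append(s['ft_force']);X.append(s['tool_pos']);w=snapshot('wrist') if i<2 else w
    if show: cv2.imwrite(show,w)
    X=np.mean(X,0);d=X[:2]-[496.4,-34.5];t=np.radians(-3.28);c,sn=np.cos(t),np.sin(t)
    kx=c*d[0]+sn*d[1]
    print('F',np.round(np.mean(F,0),2),'tool',np.round(X,1),'knob cal x',round(kx,1))
    for l,z in(('jaw',0),('knob_top',88)):
        for q in pinpoint('wrist',l)[:1]:
            k=at_z('wrist',q['at'],z,P)[:2]-[496.4,-34.5]; print(l,round(q['conf'],2),np.round(q['at']),'cal',np.round([c*k[0]+sn*k[1],-sn*k[0]+c*k[1]],1))
E
python3 -c "
from h import *
pull('pics/w5.png')"
```

```text
F [ 4.5  -3.23  4.56] tool [487.8  36.5  63.8] knob cal x -12.6
jaw 0.58 [336. 311.] cal [32.8 -3. ]
knob_top 0.91 [276. 298.] cal [-13.7  70.2]
```

Request:
{"api": "step_arm", "payload": {
  "targets": [
    {"dp":[0,-0.01,0],"angular":[0,0,0],"fingers":1},
    {"dp":[0,-0.02,0],"angular":[0,0,0],"fingers":1},
    {"dp":[0,-0.03,0],"angular":[0,0,0],"fingers":1},
    {"dp":[0,-0.032,0],"angular":[0,0,0],"fingers":1},
    {"dp":[0,-0.032,0],"angular":[0,0,0],"fingers":1},
    {"dp":[0,-0.032,0],"angular":[0,0,0],"fingers":1},
    {"dp":[0,-0.032,0],"angular":[0,0,0],"fingers":1},
    {"dp":[0,-0.032,0],"angular":[0,0,0],"fingers":1}
  ]
}}

```text
time: 19.2
tool_pos: [481.9, 36.9, 63.8]
tcp_rot: [179.8, 0.0, 86.8]
ft_force: [7.4, -3.8, 1.6]
finger_gap: 15.2
grip_force: 32.8
```

```bash
python3 -c "
from h import *
pull('pics/w6.png')
w=cv2.imread('pics/w6.png')
cv2.imwrite('pics/w6c.png',cv2.resize(w[220:420,180:440],None,fx=3,fy=3,interpolation=cv2.INTER_CUBIC))"
```

```text
F [ 7.57 -3.83  1.55] tool [481.9  36.9  63.8] knob cal x -18.5
jaw 0.71 [341. 312.] cal [30.9 -4.1]
knob_top 0.59 [279. 300.] cal [-18.6  69. ]
```

View pics/w6c.png

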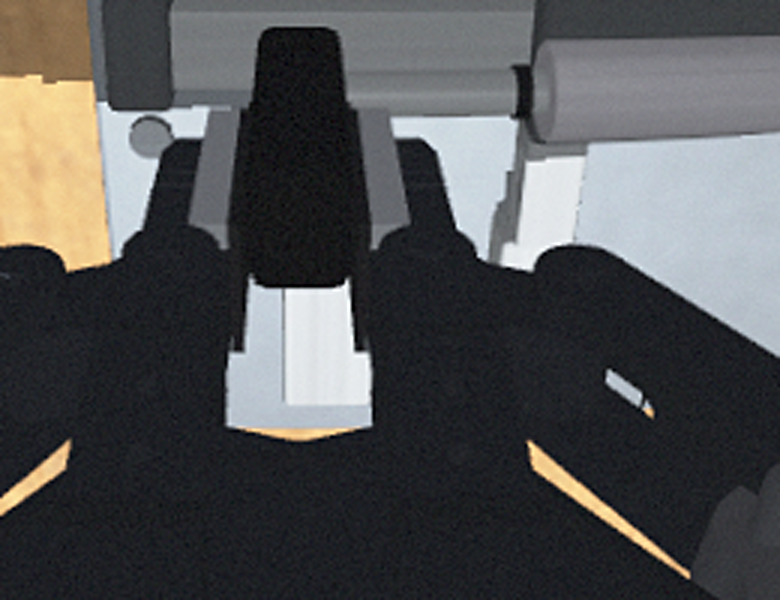

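The first dark ring shows at crop (520,90), just clear of the barrel, and the second isn't showing. Holding, then opening.

Request:
{"api": "step_arm", "payload": {
  "targets": [
    {"dp":[0,0,0],"angular":[0,0,0],"fingers":1},
    {"dp":[0,0,0],"angular":[0,0,0],"fingers":1},
    {"dp":[0,0,0],"angular":[0,0,0],"fingers":1},
    {"dp":[0,0,0],"angular":[0,0,0],"fingers":1},
    {"dp":[0,0,0],"angular":[0,0,0],"fingers":1},
    {"dp":[0,0,0],"angular":[0,0,0],"fingers":1},
    {"dp":[0,0.03,0],"angular":[0,0,0],"fingers":1},
    {"dp":[0,0.06,0],"angular":[0,0,0],"fingers":1}
  ]
}}

```text
time: 20.4
tool_pos: [493.3, 36.2, 63.7]
tcp_rot: [179.9, 0.0, 86.8]
ft_force: [0.7, -2.9, 7.6]
finger_gap: 15.2
grip_force: 33.6
```

Request:
{"api": "step_arm", "payload": {
  "targets": [
    {"dp":[0,0.05,0],"angular":[0,0,0],"fingers":1},
    {"dp":[0,0.1,0],"angular":[0,0,0],"fingers":1},
    {"dp":[0,0.15,0],"angular":[0,0,0],"fingers":1},
    {"dp":[0,0.2,0],"angular":[0,0,0],"fingers":1},
    {"dp":[0,0.24,0],"angular":[0,0,0],"fingers":1},
    {"dp":[0,0.265,0],"angular":[0,0,0],"fingers":1},
    {"dp":[0,0.265,0],"angular":[0,0,0],"fingers":1},
    {"dp":[0,0.265,0],"angular":[0,0,0],"fingers":1}
  ]
}}

```text
time: 21.4
tool_pos: [545.8, 33.2, 63.7]
tcp_rot: [179.9, 0.0, 86.8]
ft_force: [1.1, -3.0, 6.2]
finger_gap: 15.5
grip_force: 33.5
```

Request:
{"api": "step_arm", "payload": {
  "targets": [
    {"dp":[0,0,0],"angular":[0,0,0],"fingers":0.4},
    {"dp":[0,0,0],"angular":[0,0,0],"fingers":0.4},
    {"dp":[0,0,0],"angular":[0,0,0],"fingers":0.4},
    {"dp":[0,0,-0.2],"angular":[0,0,0],"fingers":0.4},
    {"dp":[0,0,-0.4],"angular":[0,0,0],"fingers":0.4},
    {"dp":[0.0,-0.1,-0.45],"angular":[0,0,0],"fingers":0.4},
    {"dp":[-0.1,-0.15,-0.45],"angular":[0,0,0],"fingers":0.4},
    {"dp":[-0.1,-0.15,-0.45],"angular":[0,0,0],"fingers":0.4}
  ]
}}

```text
time: 22.4
tool_pos: [513.8, 14.6, 153.0]
tcp_rot: [-180.0, 0.0, 86.7]
ft_force: [0.2, -0.2, 0.7]
finger_gap: 51.5
grip_force: 0.0
```

```bash
python3 -c "
from h import *
hubc('pics/w7.png');pull()"
```

```text
tool [513.8  14.6 153. ] [-180.     0.    86.7]
mask [279. 252.] conf 0.87 cols 264 293 rows 236 279
mask [196.  17.] conf 0.7 cols 171 221 rows 0 39
pin [275.8 247.5] 0.87 [507.1 -44.    0. ]
pin [123.3  84.7] 0.62 [370.3 131.3   0. ]
pin [99.9  9.5] 0.59 [346.8 215.9   0. ]
pin [199.3  18. ] 0.57 [450.9 183.7   0. ]
F [-0.35 -0.01 -0.09] tool [514.5  15.5 152.8] knob cal x 15.2
jaw 0.92 [350. 240.] cal [86.9 -0.6]
knob_top 0.64 [324. 195.] cal [45.2 72. ]
```

View pics/w7.png

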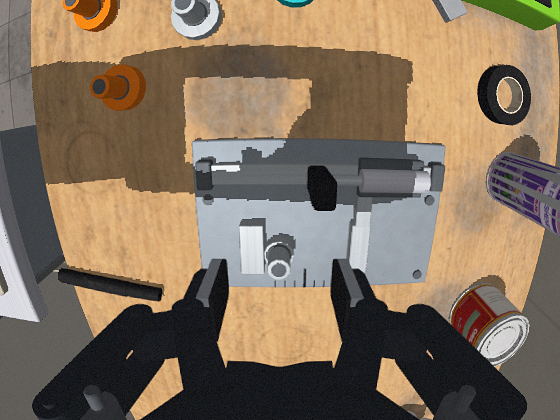

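The bushing stands upright beside the anvil, hub top at (278,266). Refining its position from the hub top at z 54.

```bash
python3 -c "
from h import *
P=camera_params('wrist');print(at_z('wrist',[278,266.5],54,P),at_z('wrist',[279.5,245],24,P),sense()['tool_pos'])
plan(509.5,-38,60,86.7)"
```

```text
[510.72461283 -35.5624586   54.        ] [512.33991204 -29.37371265  24.        ] [514.5258768   15.47727081 152.8578735 ]
dp [-0.2684 -0.0099  0.4643] ang [-0.0001 -0.      0.0005] dist 107.27377406223286
```

Request:
{"api": "step_arm", "payload": {
  "targets": [
    {"dp":[-0.256,-0.006,0],"angular":[0,0,0],"fingers":0.4},
    {"dp":[-0.256,-0.006,0.1],"angular":[0,0,0],"fingers":0.4},
    {"dp":[-0.256,-0.006,0.35],"angular":[0,0,0],"fingers":0.4},
    {"dp":[-0.256,-0.006,0.55],"angular":[0,0,0],"fingers":0.4},
    {"dp":[-0.256,-0.006,0.605],"angular":[0,0,0],"fingers":0.4},
    {"dp":[-0.256,-0.006,0.605],"angular":[0,0,0],"fingers":0.4},
    {"dp":[-0.256,-0.006,0.605],"angular":[0,0,0],"fingers":1},
    {"dp":[-0.256,-0.006,0.605],"angular":[0,0,0],"fingers":1}
  ]
}}

```text
time: 23.75
tool_pos: [511.8, -36.1, 34.0]
tcp_rot: [179.8, 0.0, 86.8]
ft_force: [-0.9, 0.3, 4.4]
finger_gap: 18.8
grip_force: 30.4
```

Request:
{"api": "step_arm", "payload": {
  "targets": [
    {"dp":[0,0,0],"angular":[0,0,0],"fingers":1},
    {"dp":[0,0,0],"angular":[0,0,0],"fingers":1},
    {"dp":[0,0.01,-0.1],"angular":[0,0,0],"fingers":1},
    {"dp":[0,0.01,-0.3],"angular":[0,0,0],"fingers":1},
    {"dp":[-0.2,0,-0.5],"angular":[0,0,0],"fingers":1},
    {"dp":[-0.45,0,-0.5],"angular":[0,0,0],"fingers":1},
    {"dp":[-0.65,0,-0.5],"angular":[0,0,0],"fingers":1},
    {"dp":[-0.65,0,-0.5],"angular":[0,0,0],"fingers":1}
  ]
}}

```text
time: 24.75
tool_pos: [502.8, -168.3, 132.7]
tcp_rot: [180.0, 0.1, 86.6]
ft_force: [-0.0, 0.8, -0.1]
finger_gap: 18.8
grip_force: 30.4
```

```bash
python3 - <<'E'
from h import *
s=sense();print(s['tool_pos'],s['finger_gap'],s['tcp_rot'])
P=camera_params('wrist');w=snapshot('wrist');cv2.imwrite('pics/w8.png',w);snapshot('scene')
for c in('wrist','scene'):
  for d in pinpoint(c,'tray')[:1]: print(c,d['conf'],at_z(c,d['at'],0,P if c=='wrist' else None))
  for d in masks_of(c,'tray')[:1]:
    cs=max(cv2.findContours(d['pixels'].astype(np.uint8),0,2)[0],key=cv2.contourArea)
    q=cv2.approxPolyDP(cs,8,True).reshape(-1,2);print(c,[(p.tolist(),np.round(at_z(c,p,7,P if c=='wrist' else None)[:2]).tolist()) for p in q])
E
```

```text
[ 502.8185887  -168.31768893  132.67163338] 18.824070362013124 [1.79952531e+02 5.54973151e-02 8.65724913e+01]
wrist 0.91 [ 462.80489035 -321.40711976    0.        ]
wrist [([243, 262], [466.0, -228.0]), ([162, 270], [383.0, -234.0]), ([156, 281], [373.0, -247.0]), ([166, 305], [377.0, -276.0]), ([203, 309], [418.0, -281.0])]
```

View pics/w8.png

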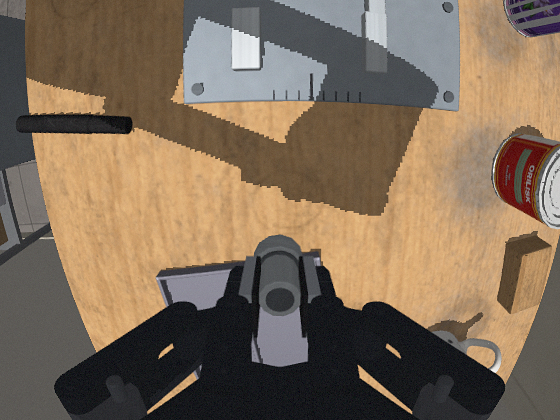

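The bushing is held and the tray is partly visible at (160–320, 255–365). I'll fit the tray's pose from the first pictures.

```bash
python3 - <<'E'
from h import *
from scipy.optimize import least_squares
M=np.array([[80,90],[80,-90],[-80,-90],[-80,90]])
Wt=[]
for cam,f in(('top','t0'),('scene','s0')):
    im=cv2.imread(f'pics/{f}.png')
    hint={'top':[[347,217],[410,212],[413,268],[349,272]],'scene':[[331,215],[373,196],[422,215],[382,241]]}[cam]
    # world order: far-left, far-right, near-right, near-left
    hint=hint if cam=='top' else [hint[1],None,None,None]
    if cam=='top':
        g=cv2.cvtColor(im,cv2.COLOR_BGR2GRAY)
        q=cv2.cornerSubPix(g,np.float32(hint).reshape(-1,1,2),(4,4),(-1,-1),(3,50,.01)).reshape(-1,2)
        W=np.array([at_z(cam,p,10)[:2] for p in q]);print(q.tolist(),W.tolist())
        def fn(v):
            c,s=np.cos(v[2]),np.sin(v[2]);return ((M@np.array([[c,s],[-s,c]])+v[:2])-W).ravel()
        r=least_squares(fn,[463,-321,0]);print(r.x[:2],np.degrees(r.x[2]),np.round(r.fun,1))
        x,y,t=r.x
    cs='scene'
for xc in(463,r.x[0]):
  c,s=np.cos(t),np.sin(t)
  print([np.round(proj('scene',[xc+c*a-s*b,y+s*a+c*b,14])).tolist() for a,b in M])
im=cv2.imread('pics/s0.png')[180:255,315:440];cv2.imwrite('pics/tr.png',cv2.resize(im,None,fx=5,fy=5,interpolation=cv2.INTER_CUBIC))
E
```

```text
[[345.8313293457031, 217.1195068359375], [406.63836669921875, 212.22195434570312], [412.3742370605469, 266.1625671386719], [351.4732666015625, 270.8370666503906]] [[536.2641830513945, -222.53887395908276], [551.7279509151177, -400.2842715838095], [395.99359844175416, -412.58007506081896], [381.56090050727266, -237.0084680942106]]
[ 466.38665823 -318.10292217] 4.876604464744607 [ 2.2  0.9  2.  -0.7 -1.7 -2.  -2.5  1.8]
[[330.0, 214.0], [374.0, 194.0], [424.0, 215.0], [380.0, 240.0]]
[[329.0, 214.0], [373.0, 194.0], [422.0, 214.0], [379.0, 239.0]]
```

View pics/tr.png

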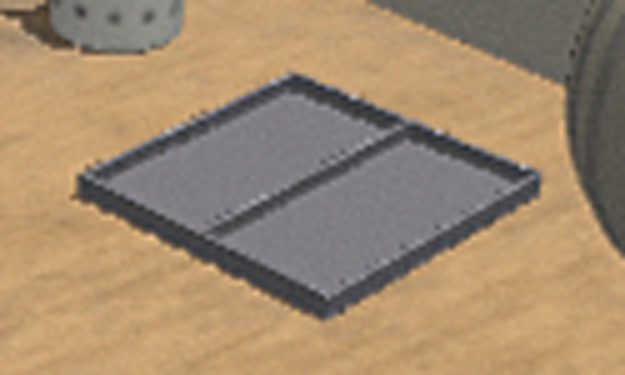

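The tray is at about (464.5,-319.5), yaw 4.9°. The scene corners (331,216), (374,195), (423,216) and (380,240) match. Placing the 28 in the near compartment.

Request:
{"api": "step_arm", "payload": {
  "targets": [
    {"dp":[-0.2,-0.12,0],"angular":[0,0,0],"fingers":1},
    {"dp":[-0.45,-0.27,0],"angular":[0,0,0],"fingers":1},
    {"dp":[-0.596,-0.368,0],"angular":[0,0,0],"fingers":1},
    {"dp":[-0.596,-0.368,0.1],"angular":[0,0,0],"fingers":1},
    {"dp":[-0.596,-0.368,0.3],"angular":[0,0,0],"fingers":1},
    {"dp":[-0.596,-0.368,0.45],"angular":[0,0,0],"fingers":1},
    {"dp":[-0.596,-0.368,0.5],"angular":[0,0,0],"fingers":1},
    {"dp":[-0.596,-0.368,0.5],"angular":[0,0,0],"fingers":1}
  ]
}}

```text
time: 26.05
tool_pos: [422.9, -280.0, 32.0]
tcp_rot: [-180.0, -0.0, 86.8]
ft_force: [0.1, 0.4, -0.1]
finger_gap: 19.0
grip_force: 30.4
```

Request:
{"api": "step_arm", "payload": {
  "targets": [
    {"dp":[0,0,0.01],"angular":[0,0,0],"fingers":1},
    {"dp":[0,0,0.021],"angular":[0,0,0],"fingers":1},
    {"dp":[0,0,0.021],"angular":[0,0,0],"fingers":1},
    {"dp":[0,0,0.021],"angular":[0,0,0],"fingers":1},
    {"dp":[0,0,0.021],"angular":[0,0,0],"fingers":1},
    {"dp":[0,0,0.021],"angular":[0,0,0],"fingers":1},
    {"dp":[0,0,0.021],"angular":[0,0,0],"fingers":1},
    {"dp":[0,0,0.021],"angular":[0,0,0],"fingers":1}
  ]
}}

```text
time: 27.05
tool_pos: [423.0, -280.8, 28.1]
tcp_rot: [180.0, 0.0, 86.8]
ft_force: [-0.7, -1.2, 3.1]
finger_gap: 18.7
grip_force: 30.6
```

Contact at about 3 N. Release, retreat up and view.

Request:
{"api": "step_arm", "payload": {
  "targets": [
    {"dp":[0,0,0],"angular":[0,0,0],"fingers":0.4},
    {"dp":[0,0,0],"angular":[0,0,0],"fingers":0.4},
    {"dp":[0,0,0],"angular":[0,0,0],"fingers":0.4},
    {"dp":[0,0,-0.2],"angular":[0,0,0],"fingers":0.4},
    {"dp":[0,0,-0.45],"angular":[0,0,0],"fingers":0.4},
    {"dp":[0.1,0.02,-0.7],"angular":[0,0,0],"fingers":0.4},
    {"dp":[0.2,0.02,-0.85],"angular":[0,0,0],"fingers":0.4},
    {"dp":[0.2,0.02,-0.85],"angular":[0,0,0],"fingers":0.4}
  ]
}}

```text
time: 28.05
tool_pos: [430.8, -241.0, 201.2]
tcp_rot: [179.7, 0.2, 86.9]
ft_force: [-0.1, -0.2, -0.5]
finger_gap: 51.4
grip_force: 0.0
```

```bash
python3 - <<'E'
from h import *
w=snapshot('wrist');t=snapshot('top');s=snapshot('scene')
cv2.imwrite('pics/c.png',np.hstack([w[150:400,120:400],cv2.resize(t[200:300,130:430],None,fx=1.7,fy=2.5)]))
print(sense()['tool_pos'])
for c in('top','scene'):
  for d in pinpoint(c,'bushing_28'): print(c,np.round(d['at'],1),round(d['conf'],2),np.round(at_z(c,d['at'],0)))
plan(451,183,180,86.7)
E
```

```text
[ 428.53949225 -240.7698327   196.64799362]
top [203.6 216.4] 0.72 [536. 194.   0.]
top [193.7 284.3] 0.7 [340. 218.   0.]
top [226.8 272.2] 0.7 [375. 123.   0.]
top [206.7 249.3] 0.44 [440. 183.   0.]
scene [249.5 306.8] 0.95 [373. 128.   0.]
scene [172.8 277. ] 0.73 [547. 210.   0.]
scene [200.7 296.7] 0.68 [455. 191.   0.]
scene [216.1 335.2] 0.64 [345. 215.   0.]
scene [262.4 197.2] 0.4 [ 745. -151.    0.]
dp [ 2.1217 -0.0064  0.0837] ang [-0.0008 -0.0005  0.0002] dist 424.67960774700686
```

View pics/c.png

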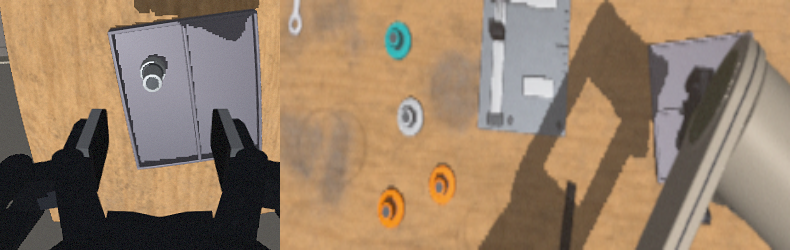

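The 28 stands upright in the near compartment (left crop, (152,75)), and the 44 is still in place. Going to the 44.

Request:
{"api": "step_arm", "payload": {
  "targets": [
    {"dp":[0.25,0,0],"angular":[0,0,0],"fingers":0.3},
    {"dp":[0.5,0,0],"angular":[0,0,0],"fingers":0.3},
    {"dp":[0.75,0,0],"angular":[0,0,0],"fingers":0.3},
    {"dp":[0.98,0,0],"angular":[0,0,0],"fingers":0.3},
    {"dp":[0.98,0,0],"angular":[0,0,0],"fingers":0.3},
    {"dp":[0.98,0,0],"angular":[0,0,0],"fingers":0.3},
    {"dp":[0.98,0,0],"angular":[0,0,0],"fingers":0.3},
    {"dp":[0.98,0,0],"angular":[0,0,0],"fingers":0.3}
  ]
}}

```text
time: 29.3
tool_pos: [440.0, -46.2, 197.7]
tcp_rot: [-180.0, 0.0, 86.7]
ft_force: [-1.1, 0.2, 0.8]
finger_gap: 59.8
grip_force: 0.0
```

Request:
{"api": "step_arm", "payload": {
  "targets": [
    {"dp":[0.25,0,0],"angular":[0,0,0],"fingers":0.3},
    {"dp":[0.5,0,0],"angular":[0,0,0],"fingers":0.3},
    {"dp":[0.75,0,0],"angular":[0,0,0],"fingers":0.3},
    {"dp":[0.98,0,0.05],"angular":[0,0,0],"fingers":0.3},
    {"dp":[0.98,0,0.15],"angular":[0,0,0],"fingers":0.3},
    {"dp":[0.98,0,0.25],"angular":[0,0,0],"fingers":0.3},
    {"dp":[0.98,0,0.25],"angular":[0,0,0],"fingers":0.3},
    {"dp":[0.98,0,0.25],"angular":[0,0,0],"fingers":0.3}
  ]
}}

```text
time: 30.3
tool_pos: [451.7, 150.1, 148.7]
tcp_rot: [180.0, -0.0, 86.7]
ft_force: [-0.1, 0.9, 0.0]
finger_gap: 59.9
grip_force: 0.0
```

```bash
cat >> h.py <<'E'
def grey(zoff=0,flange_h=16):
    """flange-top ellipse of steel bushings in wrist view -> centre"""
    P=camera_params('wrist');s=sense();w=snapshot('wrist');hsv=cv2.cvtColor(w,cv2.COLOR_BGR2HSV)
    print('tool',np.round(s['tool_pos'],1),np.round(s['tcp_rot'],1))
    for d in masks_of('wrist','bushing_44'):
        m=d['pixels'];st=np.median(hsv[m][:,1]);ys,xs=np.nonzero(m)
        pt=np.array([xs,ys]).T
        # width at flange: leftmost/rightmost world points at flange mid height
        L=at_z('wrist',pt[xs.argmin()],zoff+8,P);Rr=at_z('wrist',pt[xs.argmax()],zoff+8,P)
        print('mask',np.round(d['at']),round(d['conf'],2),'sat',st,'L',np.round(L[:2],1),'R',np.round(Rr[:2],1),'w',round(np.linalg.norm(L-Rr),1))
    for d in pinpoint('wrist','bushing_44'): print('pin',np.round(d['at'],1),round(d['conf'],2),np.round(at_z('wrist',d['at'],zoff,P),1))
E
python3 -c "
from h import *
grey()"
```

```text
tool [451.7 150.1 148.7] [180.   -0.   86.7]
mask [158. 134.] 0.81 sat 228.0 L [314.9 215.3] R [369.6 215.5] w 54.7
mask [193. 222.] 0.8 sat 227.0 L [348.8 129.9] R [395.5 126.5] w 46.8
mask [377. 130.] 0.79 sat 208.0 L [516.  209.4] R [565.1 204.4] w 49.4
mask [274. 161.] 0.68 sat 13.0 L [428.4 188.8] R [472.2 182.6] w 44.3
pin [197.  218.6] 0.86 [370.1 128.4   0. ]
pin [160.8 132.2] 0.75 [345.  215.4   0. ]
pin [274.8 158.9] 0.74 [449.8 181.6   0. ]
pin [372.2 124.2] 0.58 [540.6 210.1   0. ]
```

Request:
{"api": "step_arm", "payload": {
  "targets": [
    {"dp":[0.16,-0.017,0.1],"angular":[0,0,0],"fingers":0.3},
    {"dp":[0.16,-0.017,0.3],"angular":[0,0,0],"fingers":0.3},
    {"dp":[0.16,-0.017,0.5],"angular":[0,0,0],"fingers":0.3},
    {"dp":[0.16,-0.017,0.635],"angular":[0,0,0],"fingers":0.3},
    {"dp":[0.16,-0.017,0.635],"angular":[0,0,0],"fingers":0.3},
    {"dp":[0.16,-0.017,0.635],"angular":[0,0,0],"fingers":1},
    {"dp":[0.16,-0.017,0.635],"angular":[0,0,0],"fingers":1},
    {"dp":[0.16,-0.017,0.635],"angular":[0,0,0],"fingers":1}
  ]
}}

```text
time: 31.45
tool_pos: [451.1, 183.0, 22.8]
tcp_rot: [179.8, -0.1, 86.8]
ft_force: [-1.0, -0.8, 6.9]
finger_gap: 18.9
grip_force: 29.5
```

Request:
{"api": "step_arm", "payload": {
  "targets": [
    {"dp":[0,0,0],"angular":[0,0,0],"fingers":1},
    {"dp":[0,0,0],"angular":[0,0,0],"fingers":1},
    {"dp":[0,0,-0.2],"angular":[0,0,0],"fingers":1},
    {"dp":[0,0,-0.45],"angular":[0,0,0],"fingers":1},
    {"dp":[-0.2,0,-0.65],"angular":[0,0,0],"fingers":1},
    {"dp":[-0.4,0.15,-0.65],"angular":[0,0,0],"fingers":1},
    {"dp":[-0.5,0.3,-0.65],"angular":[0,0,0],"fingers":1},
    {"dp":[-0.5,0.3,-0.65],"angular":[0,0,0],"fingers":1}
  ]
}}

```text
time: 32.45
tool_pos: [505.3, 77.7, 151.6]
tcp_rot: [179.9, 0.0, 86.6]
ft_force: [0.3, -0.2, -1.7]
finger_gap: 19.1
grip_force: 30.3
```

```bash
python3 - <<'E'
from h import *
s=sense();snapshot('top');s=sense();print(s['tool_pos'],s['finger_gap'])
P=camera_params('wrist');snapshot('wrist')
for d in pinpoint('wrist','knob_top')[:1]: print(d['conf'],at_z('wrist',d['at'],88,P))
# place at caliper (29,0)
t=np.radians(-3.28);plan(496.4+29*np.cos(t),-34.5+29*np.sin(t),150,86.7)
E
```

```text
[504.16484535  78.70463096 151.12933827] 18.549330296427613
0.73 [546.54590559  33.11487374  88.        ]
dp [-0.5726  0.1432  0.0035] ang [-0.0003 -0.0001  0.0004] dist 118.04423549069595
```

Request:
{"api": "step_arm", "payload": {
  "targets": [
    {"dp":[-0.2,0.05,0],"angular":[0,0,0],"fingers":1},
    {"dp":[-0.4,0.1,0],"angular":[0,0,0],"fingers":1},
    {"dp":[-0.572,0.143,0],"angular":[0,0,0],"fingers":1},
    {"dp":[-0.572,0.143,0.05],"angular":[0,0,0],"fingers":1},
    {"dp":[-0.572,0.143,0.25],"angular":[0,0,0],"fingers":1},
    {"dp":[-0.572,0.143,0.45],"angular":[0,0,0],"fingers":1},
    {"dp":[-0.572,0.143,0.55],"angular":[0,0,0],"fingers":1},
    {"dp":[-0.572,0.143,0.57],"angular":[0,0,0],"fingers":1}
  ]
}}

```text
time: 33.6
tool_pos: [523.7, -34.6, 34.7]
tcp_rot: [-179.8, -0.0, 86.9]
ft_force: [-0.3, -0.5, -1.5]
finger_gap: 18.7
grip_force: 30.3
```

Request:
{"api": "step_arm", "payload": {
  "targets": [
    {"dp":[0,0,0.01],"angular":[0,0,0],"fingers":1},
    {"dp":[0,0,0.023],"angular":[0,0,0],"fingers":1},
    {"dp":[0,0,0.023],"angular":[0,0,0],"fingers":1},
    {"dp":[0,0,0.023],"angular":[0,0,0],"fingers":1},
    {"dp":[0,0,0.023],"angular":[0,0,0],"fingers":1},
    {"dp":[0,0,0.023],"angular":[0,0,0],"fingers":1},
    {"dp":[0,0,0.023],"angular":[0,0,0],"fingers":1},
    {"dp":[0,0,0.023],"angular":[0,0,0],"fingers":1}
  ]
}}

```text
time: 34.6
tool_pos: [526.4, -36.5, 32.8]
tcp_rot: [180.0, 0.0, 86.8]
ft_force: [-1.8, 0.7, 5.5]
finger_gap: 18.8
grip_force: 31.1
```

Request:
{"api": "step_arm", "payload": {
  "targets": [
    {"dp":[0,0,0],"angular":[0,0,0],"fingers":0.4},
    {"dp":[0,0,0],"angular":[0,0,0],"fingers":0.4},
    {"dp":[0,0,0],"angular":[0,0,0],"fingers":0.4},
    {"dp":[0,0,-0.2],"angular":[0,0,0],"fingers":0.4},
    {"dp":[0,0,-0.45],"angular":[0,0,0],"fingers":0.4},
    {"dp":[0.15,0.04,-0.5],"angular":[0,0,0],"fingers":0.4},
    {"dp":[0.354,0.08,-0.5],"angular":[0,0,0],"fingers":0.4},
    {"dp":[0.354,0.08,-0.5],"angular":[0,0,0],"fingers":0.4}
  ]
}}

```text
time: 35.6
tool_pos: [546.3, 35.6, 132.5]
tcp_rot: [180.0, -0.0, 86.9]
ft_force: [-0.2, 1.0, -0.7]
finger_gap: 51.3
grip_force: 0.0
```

Request:
{"api": "step_arm", "payload": {
  "targets": [
    {"dp":[0,0,0.15],"angular":[0,0,0],"fingers":0.4},
    {"dp":[0,0,0.3],"angular":[0,0,0],"fingers":0.4},
    {"dp":[0,0,0.345],"angular":[0,0,0],"fingers":0.4},
    {"dp":[0,0,0.345],"angular":[0,0,0],"fingers":1},
    {"dp":[0,0,0.345],"angular":[0,0,0],"fingers":1},
    {"dp":[0,0,0.345],"angular":[0,0,0],"fingers":1},
    {"dp":[0,0,0.345],"angular":[0,0,0],"fingers":1},
    {"dp":[0,0,0.345],"angular":[0,0,0],"fingers":1}
  ]
}}

```text
time: 36.6
tool_pos: [546.9, 33.2, 64.7]
tcp_rot: [179.9, 0.0, 86.8]
ft_force: [-0.3, -2.4, 6.0]
finger_gap: 15.1
grip_force: 34.1
```

```bash
python3 -c "
from h import *
grey(10);pull()"
```

```text
tool [546.9  33.2  64.7] [179.9   0.   86.8]
mask [271. 334.] 0.64 sat 10.0 L [523.5 -56.7] R [548.  -40.7] w 29.3
mask [13. 19.] 0.62 sat 235.0 L [342.6 232.6] R [381.8 211.1] w 44.7
pin [255.9 318.9] 0.92 [525.4 -38.9  10. ]
pin [13.2 21.2] 0.73 [352.2 211.7  10. ]
pin [ 43.2 112.4] 0.56 [381.4 131.3  10. ]
F [-1.08 -1.45  6.44] tool [546.9  33.2  64.7] knob cal x 46.6
jaw 0.92 [329. 309.] cal [86.4 -1.2]
```

Request:
{"api": "step_arm", "payload": {
  "targets": [
    {"dp":[0,-0.04,0],"angular":[0,0,0],"fingers":1},
    {"dp":[0,-0.08,0],"angular":[0,0,0],"fingers":1},
    {"dp":[0,-0.11,0],"angular":[0,0,0],"fingers":1},
    {"dp":[0,-0.14,0],"angular":[0,0,0],"fingers":1},
    {"dp":[0,-0.17,0],"angular":[0,0,0],"fingers":1},
    {"dp":[0,-0.195,0],"angular":[0,0,0],"fingers":1},
    {"dp":[0,-0.215,0],"angular":[0,0,0],"fingers":1},
    {"dp":[0,-0.215,0],"angular":[0,0,0],"fingers":1}
  ]
}}

```text
time: 37.95
tool_pos: [504.3, 35.6, 64.6]
tcp_rot: [179.8, 0.0, 86.8]
ft_force: [3.7, -2.4, 6.2]
finger_gap: 15.4
grip_force: 33.9
```

```bash
python3 -c "
from h import *
pull()"
```

```text
F [ 4.21 -2.26  5.85] tool [504.4  35.6  64.6] knob cal x 3.9
jaw 0.79 [333. 309.] cal [46.5 -1.2]
knob_top 0.59 [282. 294.] cal [ 5.2 71.5]
```

Request:
{"api": "step_arm", "payload": {
  "targets": [
    {"dp":[0,-0.01,0],"angular":[0,0,0],"fingers":1},
    {"dp":[0,-0.02,0],"angular":[0,0,0],"fingers":1},
    {"dp":[0,-0.03,0],"angular":[0,0,0],"fingers":1},
    {"dp":[0,-0.035,0],"angular":[0,0,0],"fingers":1},
    {"dp":[0,-0.035,0],"angular":[0,0,0],"fingers":1},
    {"dp":[0,-0.035,0],"angular":[0,0,0],"fingers":1},
    {"dp":[0,-0.035,0],"angular":[0,0,0],"fingers":1},
    {"dp":[0,-0.035,0],"angular":[0,0,0],"fingers":1}
  ]
}}

```text
time: 39.15
tool_pos: [498.1, 35.9, 64.7]
tcp_rot: [179.7, 0.0, 86.8]
ft_force: [7.0, -2.5, 2.8]
finger_gap: 15.2
grip_force: 33.7
```

```bash
python3 -c "
from h import *
pull()"
```

```text
F [ 6.99 -2.18  3.21] tool [498.1  35.9  64.7] knob cal x -2.4
jaw 0.94 [342. 312.] cal [48.2 -5.3]
knob_top 0.64 [280. 295.] cal [-1.8 71.3]
```

Request:
{"api": "step_arm", "payload": {
  "targets": [
    {"dp":[0,-0.003,0],"angular":[0,0,0],"fingers":1},
    {"dp":[0,-0.003,0],"angular":[0,0,0],"fingers":1},
    {"dp":[0,-0.003,0],"angular":[0,0,0],"fingers":1},
    {"dp":[0,-0.003,0],"angular":[0,0,0],"fingers":1},
    {"dp":[0,-0.003,0],"angular":[0,0,0],"fingers":1},
    {"dp":[0,-0.003,0],"angular":[0,0,0],"fingers":1},
    {"dp":[0,-0.003,0],"angular":[0,0,0],"fingers":1},
    {"dp":[0,-0.003,0],"angular":[0,0,0],"fingers":1}
  ]
}}

```text
time: 40.35
tool_pos: [497.5, 36.0, 64.6]
tcp_rot: [179.7, 0.0, 86.8]
ft_force: [6.9, -2.7, 3.1]
finger_gap: 15.1
grip_force: 33.7
```

Request:
{"api": "step_arm", "payload": {
  "targets": [
    {"dp":[0,0.03,0],"angular":[0,0,0],"fingers":1},
    {"dp":[0,0.07,0],"angular":[0,0,0],"fingers":1},
    {"dp":[0,0.12,0],"angular":[0,0,0],"fingers":1},
    {"dp":[0,0.17,0],"angular":[0,0,0],"fingers":1},
    {"dp":[0,0.22,0],"angular":[0,0,0],"fingers":1},
    {"dp":[0,0.25,0],"angular":[0,0,0],"fingers":1},
    {"dp":[0,0.25,0],"angular":[0,0,0],"fingers":1},
    {"dp":[0,0.25,0],"angular":[0,0,0],"fingers":1}
  ]
}}

```text
time: 41.35
tool_pos: [546.4, 33.2, 64.6]
tcp_rot: [179.9, 0.0, 86.8]
ft_force: [1.0, -2.1, 9.3]
finger_gap: 15.1
grip_force: 34.4
```

Request:
{"api": "step_arm", "payload": {
  "targets": [
    {"dp":[0,0,0],"angular":[0,0,0],"fingers":0.4},
    {"dp":[0,0,0],"angular":[0,0,0],"fingers":0.4},
    {"dp":[0,0,0],"angular":[0,0,0],"fingers":0.4},
    {"dp":[0,0,-0.2],"angular":[0,0,0],"fingers":0.4},
    {"dp":[0,0,-0.4],"angular":[0,0,0],"fingers":0.4},
    {"dp":[0.0,-0.1,-0.45],"angular":[0,0,0],"fingers":0.4},
    {"dp":[-0.1,-0.13,-0.45],"angular":[0,0,0],"fingers":0.4},
    {"dp":[-0.1,-0.13,-0.45],"angular":[0,0,0],"fingers":0.4}
  ]
}}

```text
time: 42.35
tool_pos: [517.8, 14.3, 153.3]
tcp_rot: [-180.0, 0.0, 86.7]
ft_force: [0.6, -0.5, 0.1]
finger_gap: 51.1
grip_force: 0.0
```

```bash
python3 -c "
from h import *
grey(10);pull()
plan(518.4,-35.8,150,86.7)"
```

```text
tool [517.8  14.3 153.3] [-180.     0.    86.7]
mask [283. 252.] 0.93 sat 12.0 L [497.1 -31.5] R [540.4 -36.2] w 43.5
mask [90. 11.] 0.93 sat 232.0 L [310.2 234.7] R [375.6 214.4] w 68.5
mask [115.  85.] 0.63 sat 230.0 L [341.5 134.4] R [402.2 126.2] w 61.2
mask [289.   4.] 0.47 sat 210.0 L [522.9 187.9] R [551.6 186.6] w 28.7
pin [96.5  8.8] 0.72 [352.5 213.5  10. ]
pin [283.  244.3] 0.68 [518.6 -36.7  10. ]
pin [122.2  82.6] 0.63 [378.1 132.   10. ]
F [-0.1   0.26 -0.38] tool [518.2  15.3 153. ] knob cal x 18.9
jaw 0.84 [345. 240.] cal [85.6 -0.4]
knob_top 0.81 [321. 198.] cal [47.1 69.6]
dp [-0.255   0.0151  0.015 ] ang [-0.0002 -0.      0.0005] dist 51.171002852963966
```

Request:
{"api": "step_arm", "payload": {
  "targets": [
    {"dp":[-0.256,0.015,0],"angular":[0,0,0],"fingers":0.4},
    {"dp":[-0.256,0.015,0.1],"angular":[0,0,0],"fingers":0.4},
    {"dp":[-0.256,0.015,0.35],"angular":[0,0,0],"fingers":0.4},
    {"dp":[-0.256,0.015,0.55],"angular":[0,0,0],"fingers":0.4},
    {"dp":[-0.256,0.015,0.6],"angular":[0,0,0],"fingers":0.4},
    {"dp":[-0.256,0.015,0.6],"angular":[0,0,0],"fingers":0.4},
    {"dp":[-0.256,0.015,0.6],"angular":[0,0,0],"fingers":1},
    {"dp":[-0.256,0.015,0.6],"angular":[0,0,0],"fingers":1}
  ]
}}

```text
time: 43.7
tool_pos: [519.9, -36.6, 35.4]
tcp_rot: [179.8, 0.0, 86.8]
ft_force: [-1.6, 1.0, 5.3]
finger_gap: 19.0
grip_force: 29.5
```

Request:
{"api": "step_arm", "payload": {
  "targets": [
    {"dp":[0,0,0],"angular":[0,0,0],"fingers":1},
    {"dp":[0,0,0],"angular":[0,0,0],"fingers":1},
    {"dp":[0,0.01,-0.1],"angular":[0,0,0],"fingers":1},
    {"dp":[0,0.01,-0.3],"angular":[0,0,0],"fingers":1},
    {"dp":[-0.2,0,-0.5],"angular":[0,0,0],"fingers":1},
    {"dp":[-0.45,0,-0.5],"angular":[0,0,0],"fingers":1},
    {"dp":[-0.65,0,-0.5],"angular":[0,0,0],"fingers":1},
    {"dp":[-0.65,0,-0.5],"angular":[0,0,0],"fingers":1}
  ]
}}

```text
time: 44.7
tool_pos: [510.8, -168.9, 134.0]
tcp_rot: [179.9, 0.1, 86.6]
ft_force: [-0.0, -0.1, -2.7]
finger_gap: 19.1
grip_force: 29.8
```

```bash
python3 - <<'E'
from h import *
snapshot('scene');snapshot('top');s=sense();print(s['tool_pos'],s['finger_gap'])
t=np.radians(4.9);c,sn=np.cos(t),np.sin(t)
plan(464.5+c*39-sn*0,-319.5+sn*39+c*0,60,86.7)
for cam in('scene','top'):
  for d in pinpoint(cam,'bushing_28'): print(cam,round(d['conf'],2),np.round(at_z(cam,d['at'],4)[:2]))
E
```

```text
[ 510.88643251 -166.26005451  133.47636274] 18.93603553475649
dp [-0.7506  0.0055  0.3671] ang [ 0.     -0.0001  0.    ] dist 167.11695064491258
scene 0.75 [ 703. -319.]
scene 0.67 [364. 132.]
scene 0.65 [342. 217.]
scene 0.59 [541. 214.]
scene 0.59 [ 754. -159.]
scene 0.25 [502. -39.]
top 0.7 [345. 206.]
top 0.7 [379. 126.]
top 0.66 [537. 209.]
```

Request:
{"api": "step_arm", "payload": {
  "targets": [
    {"dp":[-0.25,0,0],"angular":[0,0,0],"fingers":1},
    {"dp":[-0.5,0,0],"angular":[0,0,0],"fingers":1},
    {"dp":[-0.7,0.005,0],"angular":[0,0,0],"fingers":1},
    {"dp":[-0.75,0.005,0.05],"angular":[0,0,0],"fingers":1},
    {"dp":[-0.75,0.005,0.25],"angular":[0,0,0],"fingers":1},
    {"dp":[-0.75,0.005,0.43],"angular":[0,0,0],"fingers":1},
    {"dp":[-0.75,0.005,0.495],"angular":[0,0,0],"fingers":1},
    {"dp":[-0.75,0.005,0.495],"angular":[0,0,0],"fingers":1}
  ]
}}

```text
time: 45.9
tool_pos: [503.3, -314.5, 33.4]
tcp_rot: [-179.9, -0.1, 86.8]
ft_force: [-0.0, 0.7, -2.1]
finger_gap: 19.1
grip_force: 29.7
```

Request:
{"api": "step_arm", "payload": {
  "targets": [
    {"dp":[0,0,0.01],"angular":[0,0,0],"fingers":1},
    {"dp":[0,0,0.023],"angular":[0,0,0],"fingers":1},
    {"dp":[0,0,0.023],"angular":[0,0,0],"fingers":1},
    {"dp":[0,0,0.023],"angular":[0,0,0],"fingers":1},
    {"dp":[0,0,0.023],"angular":[0,0,0],"fingers":1},
    {"dp":[0,0,0.023],"angular":[0,0,0],"fingers":1},
    {"dp":[0,0,0.023],"angular":[0,0,0],"fingers":1},
    {"dp":[0,0,0.023],"angular":[0,0,0],"fingers":1}
  ]
}}

```text
time: 46.9
tool_pos: [503.6, -316.0, 29.7]
tcp_rot: [-180.0, -0.0, 86.8]
ft_force: [-0.1, -0.8, -1.6]
finger_gap: 19.1
grip_force: 29.7
```

Not yet touching (still carrying the weight), so a little lower, then release.

Request:
{"api": "step_arm", "payload": {
  "targets": [
    {"dp":[0,0,0.007],"angular":[0,0,0],"fingers":1},
    {"dp":[0,0,0.007],"angular":[0,0,0],"fingers":1},
    {"dp":[0,0,0.012],"angular":[0,0,0],"fingers":1},
    {"dp":[0,0,0.012],"angular":[0,0,0],"fingers":1},
    {"dp":[0,0,0.012],"angular":[0,0,0],"fingers":1},
    {"dp":[0,0,0.012],"angular":[0,0,0],"fingers":1},
    {"dp":[0,0,0.012],"angular":[0,0,0],"fingers":1},
    {"dp":[0,0,0.012],"angular":[0,0,0],"fingers":1}
  ]
}}

```text
time: 47.9
tool_pos: [503.8, -316.2, 29.4]
tcp_rot: [180.0, 0.0, 86.8]
ft_force: [-8.2, 4.8, 16.6]
finger_gap: 19.1
grip_force: 31.5
```

Request:
{"api": "step_arm", "payload": {
  "targets": [
    {"dp":[0,0,0],"angular":[0,0,0],"fingers":0.4},
    {"dp":[0,0,0],"angular":[0,0,0],"fingers":0.4},
    {"dp":[0,0,0],"angular":[0,0,0],"fingers":0.4},
    {"dp":[0,0,-0.2],"angular":[0,0,0],"fingers":0.4},
    {"dp":[0,0,-0.45],"angular":[0,0,0],"fingers":0.4},
    {"dp":[0.1,-0.1,-0.7],"angular":[0,0,0],"fingers":0.4},
    {"dp":[0.4,-0.2,-0.85],"angular":[0,0,0],"fingers":0.4},
    {"dp":[0.4,-0.2,-0.85],"angular":[0,0,0],"fingers":0.4}
  ]
}}

```text
time: 48.9
tool_pos: [468.9, -232.3, 200.3]
tcp_rot: [179.8, 0.1, 86.9]
ft_force: [-0.6, 0.1, -0.4]
finger_gap: 51.1
grip_force: 0.0
```

```bash
python3 - <<'E'
from h import *
grey(4)
P=camera_params('wrist');w=snapshot('wrist')
print('28 hub top expected px',proj('wrist',[423,-281,48],P),'base',proj('wrist',[423,-281,4],P),'44 top',proj('wrist',[503.6,-316,56],P),'base',proj('wrist',[503.6,-316,4],P))
snapshot('top')
for l in('jaw','knob_top'):
  for d in pinpoint('top',l)[:1]: print(l,d['conf'],d['at'],at_z('top',d['at'],88 if l=='knob_top' else 0))
E
```

```text
tool [ 468.9 -232.3  200.3] [1.798e+02 1.000e-01 8.690e+01]
mask [238. 231.] 0.72 sat 14.0 L [ 408.1 -281.2] R [ 436.1 -280.3] w 28.1
mask [313. 255.] 0.58 sat 13.0 L [ 482.3 -308.4] R [ 526.7 -317.7] w 45.4
pin [239.2 224.7] 0.89 [ 422.  -281.1    4. ]
pin [312.6 249.6] 0.6 [ 504.  -316.9    4. ]
28 hub top expected px [236.13511241 240.42395441] base [241.00269745 224.43218497] 44 top [318.90898665 271.20815976] base [313.92791084 249.0840747 ]
jaw 0.77 [284.9, 200.2] [585.87829961 -44.764672     0.        ]
knob_top 0.55 [253.6, 210.1] [548.49156316  42.19285068  88.        ]
```

```bash
python3 -c "
from bench import *
print(hand_in())"
```

```text
the job is handed in; nothing more can be done
None
```

I gauged the 28 and 44 mm bushings (the only steel ones I saw) at about 7.5 N and 7 N and stood them in the near and far compartments, left the jaw about 80 mm open, and handed in; no verdict came back.

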